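# Refit the crocks' screw stoppers and clear up the old cork

## Task

The old cork bungs of the two crocks have broken up, and the new screw stoppers were set in the mouths without catching the thread. Without taking it out of its mouth, turn each stopper back anticlockwise until it drops into the start of the thread, then screw it clockwise fully home so that its red line meets the red marks on the crock, and put every piece of old cork from the counter into the green scrap bin. Leave the plates, the bottle and the pepper mill where they are.

Things in the scene. Friction and masses are not known exactly. Their poses are not given: they have to be found in the camera images.
- bin: Low green open scrap bin, fixed to the counter, 160 x 160 mm outside, walls 5 mm, 65 mm high. Origin: centre of its underside; sides along its x and y axes.
- plates: Bystander: white bowl 170 mm across with three wooden plates on it, 63 mm high, loose. Origin: centre of its underside.
- bottle: Bystander: green water bottle, 70 mm across, 170 mm high, loose. Origin: centre of its underside.
- mill: Bystander: dark wooden pepper mill, 56 mm across, 135 mm high, loose. Origin: centre of its underside.
- crock_a: White stoneware crock with a blue band, fixed to the counter. Body 124 mm across up to 62 mm high; neck 74 mm across, 58 mm inside, rim 120 mm above the counter. Origin: centre of its underside; z up. Red marks on shoulder and rim lie on its +x and -x axes. The mouth has a right-hand two-start steel thread, 4.46 mm per rad, ending in a hard stop.
- mouth_a (a point): Centre of the mouth of crock_a at rim height. TURN below means the yaw of stopper_a minus the yaw of crock_a (anticlockwise seen from above), modulo pi. At the start TURN is 0.65 to 1.5 and the lugs rest ON TOP of the thread, flange 14 to 19 mm above the rim; turned clockwise from there it only jams against the stop, still high.
- stopper_a: Screw stopper, 160 g, upright in the mouth of crock_a: black round grip 46 mm across, 30 mm high, on a steel flange 66 mm across, 5 mm thick; below, a 40 mm shaft 50 mm long with two thread lugs on its +x and -x sides. Origin: centre of the flange's underside (grip 5 to 35 mm above it); z up. A red line on top runs along its x axis; half a turn makes no difference.
- top_a (a point): Centre of the grip's top, 35 mm above the origin of stopper_a. Turned anticlockwise the stopper climbs 4.46 mm per rad; at TURN 2.25 to 2.5 (hard stop at 2.52) its lugs are past the thread's end and, let go or pressed lightly down, it drops about 11 mm into the thread start, flange then 11 to 12.5 mm above the rim.
- thread_a (a point): A point on the axis of crock_a, 20 mm below the rim. From the thread start the stopper runs in clockwise, sinking 4.46 mm per rad, to a hard stop at TURN 0 (within 0.1): flange 1 mm above the rim, red line at the red marks. Thread play 1.6 mm up and down, 1.5 mm sideways; by friction it stays where it is left.
- crock_b: White stoneware crock with a red-brown band, fixed to the counter. Body 124 mm across up to 62 mm high; neck 74 mm across, 58 mm inside, rim 120 mm above the counter. Origin: centre of its underside; z up. Red marks on shoulder and rim lie on its +x and -x axes. The mouth has a right-hand two-start steel thread, 4.46 mm per rad, ending in a hard stop.
- mouth_b (a point): Centre of the mouth of crock_b at rim height. TURN below means the yaw of stopper_b minus the yaw of crock_b (anticlockwise seen from above), modulo pi. At the start TURN is 0.65 to 1.5 and the lugs rest ON TOP of the thread, flange 14 to 19 mm above the rim; turned clockwise from there it only jams against the stop, still high.
- stopper_b: Screw stopper, 160 g, upright in the mouth of crock_b: black round grip 46 mm across, 30 mm high, on a steel flange 66 mm across, 5 mm thick; below, a 40 mm shaft 50 mm long with two thread lugs on its +x and -x sides. Origin: centre of the flange's underside (grip 5 to 35 mm above it); z up. A red line on top runs along its x axis; half a turn makes no difference.
- top_b (a point): Centre of the grip's top, 35 mm above the origin of stopper_b. Turned anticlockwise the stopper climbs 4.46 mm per rad; at TURN 2.25 to 2.5 (hard stop at 2.52) its lugs are past the thread's end and, let go or pressed lightly down, it drops about 11 mm into the thread start, flange then 11 to 12.5 mm above the rim.
- thread_b (a point): A point on the axis of crock_b, 20 mm below the rim. From the thread start the stopper runs in clockwise, sinking 4.46 mm per rad, to a hard stop at TURN 0 (within 0.1): flange 1 mm above the rim, red line at the red marks. Thread play 1.6 mm up and down, 1.5 mm sideways; by friction it stays where it is left.
- cork0: Chunky broken piece of the old cork bung, stepped, 34 x 24 mm (its x and y) and 24 mm high, 15 g, loose; may be absent. Origin: centre of its underside as it lies at the start; long side along its x axis.
- cork1: Chunky broken piece of the old cork bung, stepped, 32 x 26 mm (its x and y) and 22 mm high, 15 g, loose; may be absent. Origin: centre of its underside as it lies at the start; long side along its x axis.
- cork2: Chunky broken piece of the old cork bung, stepped, 36 x 24 mm (its x and y) and 22 mm high, 15 g, loose; may be absent. Origin: centre of its underside as it lies at the start; long side along its x axis.
- cork3: Chunky broken piece of the old cork bung, stepped, 30 x 25 mm (its x and y) and 26 mm high, 15 g, loose; may be absent. Origin: centre of its underside as it lies at the start; long side along its x axis.
- cork4: Chunky broken piece of the old cork bung, stepped, 34 x 26 mm (its x and y) and 24 mm high, 15 g, loose; may be absent. Origin: centre of its underside as it lies at the start; long side along its x axis.

How it is judged:
On the way:
1. each stopper has dropped into the start of its thread, and may have been run in since (either one first) ((z of stopper_a in the frame of crock_a below 0.1235 m or (z of stopper_a in the frame of crock_a below 0.133 m and angle between the x axis of stopper_a and the x axis of crock_a, either way round above 0.5 rad)) and angle between each of stopper_a, stopper_b's own z axis and vertical below 0.12 rad and horizontal distance between stopper_a and mouth_a below 0.006 m and (z of stopper_b in the frame of crock_b below 0.1235 m or (z of stopper_b in the frame of crock_b below 0.133 m and angle between the x axis of stopper_b and the x axis of crock_b, either way round above 0.5 rad)) and horizontal distance between stopper_b and mouth_b below 0.006 m), for 0.1 s.
At the end, for the whole second after the job is handed in: Each stopper is upright (within 0.12 rad) and centred (within 6 mm) in its mouth, screwed home: flange within 3.5 mm of the rim, red line within 0.25 rad of the marks; every cork piece present lies still inside the bin, below its rim (z of stopper_a in the frame of crock_a below 0.1235 m and angle between the x axis of stopper_a and the x axis of crock_a, either way round below 0.25 rad and angle between each of stopper_a, stopper_b's own z axis and vertical below 0.12 rad and horizontal distance between stopper_a and mouth_a below 0.006 m and z of stopper_b in the frame of crock_b below 0.1235 m and angle between the x axis of stopper_b and the x axis of crock_b, either way round below 0.25 rad and horizontal distance between stopper_b and mouth_b below 0.006 m and x of cork0 in the frame of bin between -0.076 and 0.076 m and y of cork0 in the frame of bin between -0.076 and 0.076 m and z of each of cork0, cork1, cork2, cork3, cork4 in the frame of bin below 0.06 m and linear speed of each of cork0, cork1, cork2, cork3, cork4 below 0.03 m/s and x of cork1 in the frame of bin between -0.076 and 0.076 m and y of cork1 in the frame of bin between -0.076 and 0.076 m and x of cork2 in the frame of bin between -0.076 and 0.076 m and y of cork2 in the frame of bin between -0.076 and 0.076 m and x of cork3 in the frame of bin between -0.076 and 0.076 m and y of cork3 in the frame of bin between -0.076 and 0.076 m and x of cork4 in the frame of bin between -0.076 and 0.076 m and y of cork4 in the frame of bin between -0.076 and 0.076 m); the robot touches nothing.
It fails at once if the stack of plates is pushed more than 3 cm or tipped over (distance of plates from where it was at the start of the episode above 0.03 m or angle between plates's own z axis and vertical above 0.3 rad).
It fails at once if the bottle is pushed more than 3 cm or tipped over (distance of bottle from where it was at the start of the episode above 0.03 m or angle between bottle's own z axis and vertical above 0.3 rad).
It fails at once if the pepper mill is pushed more than 3 cm or tipped over (distance of mill from where it was at the start of the episode above 0.03 m or angle between mill's own z axis and vertical above 0.3 rad).
It fails at once if a stopper is lifted out of its mouth (45 mm above home) (z of stopper_a in the frame of crock_a above 0.166 m or z of stopper_b in the frame of crock_b above 0.166 m).
Of cork0, cork1, cork2, cork3, cork4 only 3 to 5 are there at a start; the rules pass over those that are not, and their reading is None.
At some moment in a run one of cork0, cork1, cork2, cork3, cork4 may be knocked a few centimetres aside while the robot is not near it.
Once in a run the grip may slacken for a moment while it holds something.
It also fails if it takes over 210 s, if anything falls off the work surface, if the arm or the gripper's body presses on something with over 40 N, if the wrist force passes 120 N, or if a joint passes its speed limit or range.

## Robot

A 7-joint arm with a two-finger parallel gripper is mounted at the origin on the work surface. World frame = base frame: x ahead of the robot, y to its left, z up, the work surface at z = 0. Lengths are in m, angles in rad, forces in N, time in s.
With the tool pointing down it reaches from about 0.425 to 0.875 m from the base axis. Payload 8.4 kg.
Tool frame: the origin (TCP) lies midway between the tips of the shut fingers; the grasp point (between the pads) lies 19 mm behind it; y points along the fingers, z is the direction in which the jaws open and shut, and the axes are right-handed (so a half turn about y gives the same grasp; the last joint's range is limited). The gripper opens to 87 mm and grips with 3 to 60 N. Pads are 19 mm wide; open, the fingers measure 117 mm over their backs; the gripper's body (75 mm by 190 mm) begins 51 mm behind the grasp point.
Start: joints at [1.088, 0.333, 0.04, 1.465, -0.013, 1.343, -0.059], TCP at [0.243, -0.603, 0.223] pointing down, gripper open.
Joint ranges: [-2.58, 2.58], [-0.38, 2.09], [-1.3, 1.39], [0.25, 2.4], [-1.5, 4.64], [0.08, 2.09], [-2.65, 2.65]. Speed limits (rad/s): [2.22, 2.22, 2.79, 2.79, 3.14, 3.14, 3.14].

## Interface

Orientations are given as a 3x3 rotation matrix whose columns are the frame's x, y, z axes.
In Python, from bench import r gives the robot as it stands. The module is installed in compiled form; this text tells all that it offers.
- The arm moves only by the tool play_rows, never from a script. Its argument "plan" is a list of rows, each a list of 7 numbers: the shift along the tool's x, y, z in cm, then the turn, a rotation vector about the tool's x, y, z in degrees, then the opening, from -1 (shut) to 1 (fully open), so that 0 is half open. A call has 1 to 5 rows; each row is the pose to reach, as a shift and turn from the pose commanded when the call began, along the tool's axes at that moment; what a row does not reach only later rows make up. A row lasts 1/8 s, in which the tool goes at most 62.5 mm and 10.7 degrees, less where a joint would pass 70% of its speed; a pose out of reach is approached as far as the arm can. A call with a gripper value outside its range is refused whole. The fingers move at their own pace and stop on an object; "force" is the grip in N (left out, the last holds). Time passes only in rows, so rows that repeat a pose let the fingers close. It gives the time, the measured TCP pose, the force and the opening at its end, in the units of the state.
- r.get_state(): the state, without advancing time (a new reading comes with each control period).
- r.snapshot(name): name is "scene" or "top" or "wrist"; returns a dict with "pixels" (384x512x3 uint8, red, green, blue), "z_map" (384x512 float32, m along the optical axis (not along the pixel's ray), 0 where there is no reading), "intrinsics" (3x3 intrinsics, pixels), "distortion" ([k1, k2, p1, p2, k3] as OpenCV has them; the pictures are not rectified), "eye" and "attitude" of the camera in the world; the wrist camera has in their place "hand_eye" (4x4, takes a point from camera to tool coordinates, whose origin is the TCP and whose axes are the tool frame's). Camera axes: x right, y down, z forward; pixel columns grow to the right and rows downward; lengths in m; the calibration is good to about 2 mm. A picture is of the moment at which its call begins: read the wrist's pose just before it.
- r.hand_in(): hands the job in, once; it reports no verdict.
The state is a dict: "t": time; "qpos": joint angles; "qvel": joint speeds; "tau": joint torques, N m; "tcp_pos": TCP position; "ee_rot": TCP orientation; "force": force on the tool from outside, world axes, zero at the start; "wrist_torque": the same for the moment, N m; "opening": opening from 0.0 (shut) to 1.0 (fully open).
Only numpy, scipy, OpenCV 4.12 (cv2) and the standard library are available. Lean on these libraries where they do the work, as an engineer would, in place of code of your own. Each camera call takes 0.05 s, during which the arm holds its last target. There are 200 camera calls.

## Working session

There is one attempt and no reset: what is moved stays moved. The work goes in short steps, Python scripts to look and compute and a tool call to move; the robot and the scene stay as the last step left them, time stands still between calls to the robot, and variables do not carry over. Pictures are saved under pics/ and viewed, about 12 in all and at most 16, crops included, and the job is handed in when it is done.

Besides the shell and the picture viewer there is one more tool, called after "Emit:" by a JSON object that holds its "op" and its "data". play_rows: Moves the arm, as the interface text tells. Its arguments: {"type":"object","properties":{"plan":{"type":"array"},"force":{"type":"number"}},"required":["plan"]}

```bash
mkdir -p pics
cat > h.py <<'E'
import numpy as np, cv2
from bench import r
def snap(n, f=None):
    s=r.get_state(); d=r.snapshot(n)
    if n=="wrist":
        H=np.eye(4);H[:3,:3]=np.array(s["ee_rot"]);H[:3,3]=s["tcp_pos"]
        T=H@np.array(d["hand_eye"])
    else:
        T=np.eye(4);T[:3,:3]=np.array(d["attitude"]);T[:3,3]=d["eye"]
    d["T"]=T
    if f: cv2.imwrite("pics/"+f,d["pixels"][:,:,::-1])
    return d
def cloud(d):
    K=np.array(d["intrinsics"]);h,w=d["z_map"].shape
    u,v=np.meshgrid(np.arange(w),np.arange(h))
    p=cv2.undistortPoints(np.stack([u,v],-1).reshape(-1,1,2).astype(np.float64),K,np.array(d["distortion"])).reshape(h,w,2)
    z=d["z_map"][...,None]
    P=np.concatenate([p*z,z],-1)@d["T"][:3,:3].T+d["T"][:3,3]
    P[d["z_map"]<=0]=np.nan
    return P
E
python3 - <<'E'
from h import *
np.set_printoptions(precision=3,suppress=True)
s=r.get_state();print(s)
a=snap("top","top0.png");b=snap("scene","scene0.png")
print(a["T"],b["T"])
np.savez("s0.npz",top=cloud(a),scene=cloud(b),ti=a["pixels"],si=b["pixels"])
E
```

```text
{'t': 0.0, 'qpos': array([ 1.088,  0.334,  0.04 ,  1.466, -0.013,  1.343, -0.059]), 'qvel': array([-0.   , -0.   , -0.   , -0.   ,  0.002,  0.002,  0.001]), 'tau': array([ -0.   , -65.637,   1.335, -40.38 ,  -0.06 ,   0.045,   0.   ]), 'tcp_pos': array([ 0.243, -0.602,  0.222]), 'ee_rot': array([[-0.927, -0.001,  0.374],
       [-0.374,  0.001, -0.927],
       [ 0.   , -1.   , -0.002]]), 'force': array([-0.186,  0.447,  0.325]), 'wrist_torque': array([0.006, 0.016, 0.017]), 'opening': 0.999002917551547}
[[-0.023 -0.994  0.11   0.477]
 [-1.     0.022 -0.016  0.003]
 [ 0.013 -0.11  -0.994  1.117]
 [ 0.     0.     0.     1.   ]] [[-0.555  0.547 -0.627  1.139]
 [ 0.832  0.368 -0.416  0.377]
 [ 0.003 -0.752 -0.659  0.681]
 [ 0.     0.     0.     1.   ]]
```

View pics/top0.png

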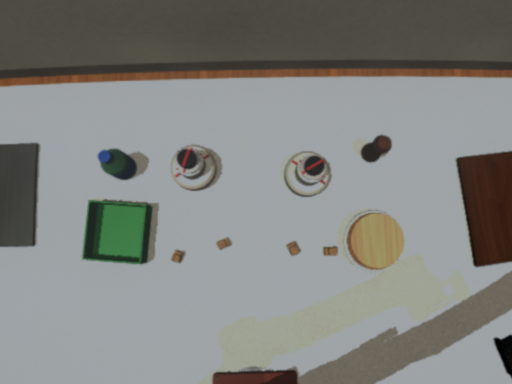

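View pics/scene0.png

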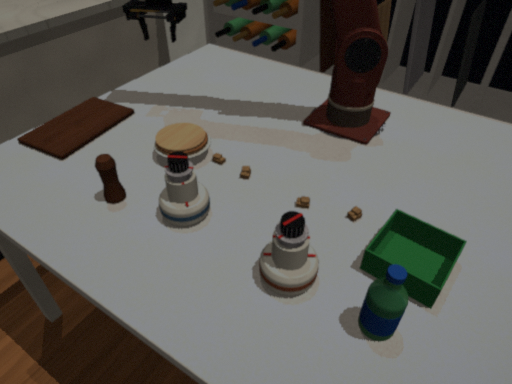

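The top view shows four corks at about (178,256), (224,243), (293,248) and (330,251). The bin is at (120,232), crock b (brown band) at (193,167), crock a (blue) at (307,173), and the plates at (375,240). The bottle and mill are clear of the corks.

Run:
```python
from h import *
np.set_printoptions(precision=4,suppress=True)
D=np.load("s0.npz")
for nm,im,P in (("top",D["ti"],D["top"]),("scene",D["si"],D["scene"])):
    hsv=cv2.cvtColor(im,cv2.COLOR_RGB2HSV).astype(int)
    x,y,z=P[...,0],P[...,1],P[...,2]
    ok=(x>0.25)&(x<.95)&(abs(y)<.6)
    def cc(m,l,mn=4):
        n,L,S,C=cv2.connectedComponentsWithStats((m&ok).astype(np.uint8),connectivity=8)
        for i in range(1,n):
            if S[i,4]<mn: continue
            q=P[L==i]; 
            xy=q[:,:2]-q[:,:2].mean(0);w,V=np.linalg.eigh(xy.T@xy/len(xy))
            print(nm,l,C[i].round(1),S[i,4],"mean",q.mean(0),"min",q.min(0),"max",q.max(0),"yaw",np.arctan2(V[1,1],V[0,1]).round(3),"sd",np.sqrt(w))
    red=(im[...,0]>110)&(im[...,1]<70)&(im[...,2]<70)
    cc(red&(z>.03),"red")
    cc((z>.006)&(z<.04)&(hsv[...,1]>80)&((hsv[...,0]<20)),"cork",15)
    cc((hsv[...,0]>50)&(hsv[...,0]<75)&(hsv[...,1]>120)&(z<.075),"green",100)
    cc((z>.125)&(im.max(-1)<60)&(z<.18),"grip",20)
```

```text
top red [185.4 157.3] 35 mean [0.6789 0.1576 0.1699] min [0.6599 0.1489 0.166 ] max [0.6979 0.1661 0.1737] yaw 2.794 sd [0.0016 0.0125]
top red [314.4 164.2] 35 mean [ 0.6552 -0.1559  0.1709] min [ 0.6438 -0.1825  0.1441] max [ 0.6706 -0.1374  0.1754] yaw 2.09 sd [0.0013 0.0136]
top cork [223.2 243.1] 79 mean [0.4685 0.0788 0.0205] min [0.4554 0.0632 0.0083] max [0.4798 0.0931 0.0282] yaw 1.977 sd [0.0056 0.0086]
top cork [293.1 248.1] 92 mean [ 0.4505 -0.113   0.0204] min [ 0.4344 -0.1262  0.0112] max [ 0.4671 -0.0997  0.027 ] yaw -2.818 sd [0.0065 0.0087]
top cork [330.2 250.8] 89 mean [ 0.4402 -0.2162  0.0182] min [ 0.431  -0.2321  0.0094] max [ 0.4502 -0.1999  0.0245] yaw 1.582 sd [0.0056 0.0096]
top cork [177. 256.] 73 mean [0.4361 0.2061 0.0217] min [0.4224 0.1935 0.0133] max [0.4496 0.2173 0.0281] yaw 2.957 sd [0.0058 0.0074]
top green [121.8 230.3] 2097 mean [0.5097 0.3649 0.0064] min [ 0.434   0.2836 -0.0023] max [0.5823 0.4332 0.0695] yaw 3.018 sd [0.0364 0.0398]
top grip [181.  155.9] 63 mean [0.6829 0.1685 0.1694] min [0.6651 0.1584 0.1661] max [0.6975 0.1763 0.1736] yaw 
[... 2461 characters left out ...]
.5 161.1] 30 mean [ 0.7292 -0.3362  0.1272] min [ 0.7079 -0.3569  0.1253] max [ 0.7396 -0.3291  0.1304] yaw 2.551 sd [0.0058 0.0098]
scene grip [177.1 164.5] 286 mean [ 0.6701 -0.1461  0.1604] min [ 0.6405 -0.1861  0.1388] max [ 0.6828 -0.1329  0.1729] yaw 2.281 sd [0.0065 0.0127]
scene grip [291.7 225.6] 477 mean [0.6913 0.1611 0.1615] min [0.6624 0.1301 0.1382] max [0.707  0.1802 0.1718] yaw 1.601 sd [0.0117 0.0127]
scene grip [287.8 242.4] 27 mean [0.7111 0.1658 0.1358] min [0.7006 0.1435 0.1327] max [0.7163 0.1841 0.1386] yaw 1.885 sd [0.0024 0.0129]
scene grip [389.3 284.6] 372 mean [0.7025 0.3564 0.1429] min [0.678  0.3369 0.1251] max [0.7147 0.3765 0.1691] yaw 1.412 sd [0.0054 0.0096]
```

```bash
cat >> h.py <<'E'
def go(x,y,z,yaw):
    "shift (cm) and turn (deg) in tool axes to TCP x,y,z, pointing down, tool z at azimuth yaw"
    s=r.get_state();R=np.array(s["ee_rot"])
    zt=np.array([np.cos(yaw),np.sin(yaw),0]);yt=np.array([0,0,-1.]);G=np.stack([np.cross(yt,zt),yt,zt],1)
    d=R.T@(np.array([x,y,z])-s["tcp_pos"])*100
    rv=np.degrees(cv2.Rodrigues(R.T@G)[0].ravel())
    print("go",d.round(2),rv.round(1),"t",round(s["t"],2),"tcp",np.round(s["tcp_pos"],4),"yaw",round(np.arctan2(R[1,2],R[0,2]),3),"q",np.round(s["qpos"],2),"F",np.round(s["force"],1),"op",round(s["opening"],3))
E
python3 - <<'E'
from h import *
d=r.snapshot("wrist");print(np.array(d["hand_eye"]).round(3));print(np.array(d["intrinsics"]).round(0))
go(.60,-.15,.30,-.233)
E
```

```text
[[-0.001  0.966  0.258 -0.069]
 [-0.    -0.258  0.966 -0.162]
 [ 1.     0.001  0.     0.   ]
 [ 0.     0.     0.     1.   ]]
[[307.   0. 253.]
 [  0. 307. 193.]
 [  0.   0.   1.]]
go [-50.02  -7.78 -28.6 ] [  0.1 -54.7  -0. ] t 0.15 tcp [ 0.2432 -0.6024  0.2219] yaw -1.187 q [ 1.09  0.33  0.04  1.47 -0.01  1.34 -0.06] F [-0.9 -0.1  0.2] op 0.999
```

Emit:
{"op": "play_rows", "data": {"plan": [[-5, -2, -3, 0, -10, 0, 1], [-10.5, -5, -6, 0, -20, 0, 1], [-16, -6, -9, 0, -30, 0, 1], [-21, -7, -12, 0, -40, 0, 1], [-26, -7.8, -15, 0, -50, 0, 1]]}}

```text
t: 0.78
tcp_pos: [0.4288, -0.3651, 0.3009]
ee_rot: [[-0.304, 0.0, 0.953], [-0.953, -0.0, -0.304], [0.0, -1.0, 0.0]]
force: [0.7, -0.2, 1.1]
opening: 1.001
```

Run:
```python
from h import *
go(.655,-.155,.275,-.233)
```

```text
go [-26.89   2.58  15.17] [-0.  -4.3  0. ] t 0.78 tcp [ 0.4288 -0.3651  0.3009] yaw -0.309 q [ 0.83  0.14 -0.23  1.55  0.03  1.46  0.29] F [ 0.7 -0.2  1.1] op 1.001
```

Emit:
{"op": "play_rows", "data": {"plan": [[-5.4, 0, 3, 0, -4, 0, 1], [-10.8, 0, 6, 0, -4, 0, 1], [-16.2, 0.5, 9, 0, -4, 0, 1], [-21.6, 1.5, 12, 0, -4, 0, 1], [-26.9, 2.6, 15.2, 0, -4.3, 0, 1]]}}

```text
t: 1.4
tcp_pos: [0.6565, -0.1569, 0.2742]
ee_rot: [[-0.237, 0.0, 0.971], [-0.971, -0.0, -0.237], [0.0, -1.0, 0.0]]
force: [0.1, -0.4, 0.4]
opening: 1.0
```

```bash
cat >> h.py <<'E'
def stopper(f):
    "grip centre (top face), red line yaw, mark yaw from a wrist view"
    d=snap("wrist",f);P=cloud(d);im=d["pixels"].astype(int);z=P[...,2]
    s=r.get_state();c0=np.array(s["tcp_pos"])[:2]
    ok=np.hypot(P[...,0]-c0[0],P[...,1]-c0[1])<.075
    hi=np.nanpercentile(z[ok&(z<.20)&(z>.14)],85)
    m=ok&(abs(z-hi)<.005)
    m=m.astype(np.uint8);n,L,S,C=cv2.connectedComponentsWithStats(m);i=1+S[1:,4].argmax();m=L==i
    p=P[m];c,rad=cv2.minEnclosingCircle(p[:,:2].astype(np.float32))
    red=(im[...,0]>90)&(im[...,0]>2*im[...,1])&(im[...,0]>2*im[...,2])
    def ax(q):
        w,V=np.linalg.eigh(np.cov(q[:,:2].T));return np.arctan2(V[1,1],V[0,1])%np.pi
    l=P[m&red];mk=P[ok&red&(z<hi-.02)]
    print("grip",np.round(c,4),"rad",round(rad,4),"mean",p.mean(0).round(4),"top",round(hi,4),"line",ax(l).round(3),l.mean(0).round(4),len(l))
    n,L,S,C=cv2.connectedComponentsWithStats((ok&red&~m).astype(np.uint8))
    for k in range(1,n):
        if S[k,4]>8:
            q=np.nanmean(P[L==k],0);print(" mark",C[k].round(),S[k,4],q.round(4),"yaw",(np.arctan2(q[1]-c[1],q[0]-c[0])%np.pi).round(3))
    return c
E
python3 - <<'E'
from h import *
stopper("wa.png")
go(.655,-.155,.275,-.233)
E
```

```text
grip [ 0.654  -0.1573] rad 0.0237 mean [ 0.6544 -0.1563  0.1721] top 0.1726 line 2.089 [ 0.6545 -0.1574  0.1725] 390
 mark [266. 136.] 43 [ 0.681  -0.1215  0.0661] yaw 0.925
 mark [264. 150.] 18 [ 0.6744 -0.1302  0.1202] yaw 0.926
 mark [232. 164.] 39 [ 0.6408 -0.1333  0.1429] yaw 2.074
go [ 0.81 -0.42 -0.35] [ 0.1  0.1 -0.3] t 1.45 tcp [ 0.6603 -0.1479  0.2708] yaw -0.231 q [ 0.44  0.4  -0.41  1.29  0.15  1.47 -0.18] F [-2.7  6.6 -3.2] op 1.002
```

View pics/wa.png

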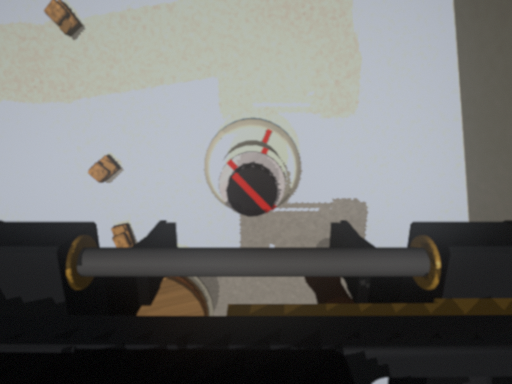

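Emit:
{"op": "play_rows", "data": {"plan": [[0.2, 0, 0, 0, 0, 0, 1], [0.2, 2, 0, 0, 0, 0, 1], [0.2, 2, 0, 0, 0, 0, 1], [0.2, 2, 0, 0, 0, 0, 1], [0.2, 2, 0, 0, 0, 0, 1]]}}

```text
t: 2.08
tcp_pos: [0.6549, -0.1607, 0.2556]
ee_rot: [[-0.238, 0.001, 0.971], [-0.971, -0.0, -0.238], [0.0, -1.0, 0.001]]
force: [-0.2, 0.4, -0.9]
opening: 0.998
```

Run:
```python
from h import *
c=stopper("wa2.png")
go(c[0],c[1],.147,-.233)
```

```text
grip [ 0.654  -0.1576] rad 0.0236 mean [ 0.6545 -0.1564  0.1721] top 0.1726 line 2.085 [ 0.6542 -0.1569  0.1726] 447
 mark [268. 134.] 46 [ 0.6811 -0.1215  0.0664] yaw 0.928
 mark [266. 148.] 23 [ 0.6747 -0.1302  0.1204] yaw 0.924
 mark [231. 163.] 51 [ 0.6408 -0.1331  0.1427] yaw 2.064
go [-0.26 10.85 -0.17] [-0.1 -0.4  0. ] t 2.12 tcp [ 0.6549 -0.1605  0.2555] yaw -0.24 q [ 0.46  0.4  -0.4   1.33  0.15  1.44 -0.17] F [ 0.5 -0.   1.2] op 1.002
```

Emit:
{"op": "play_rows", "data": {"plan": [[-0.3, 4, -0.2, 0, -0.4, 0, 1], [-0.3, 8, -0.2, 0, -0.4, 0, 1], [-0.3, 10.8, -0.2, 0, -0.4, 0, 1], [-0.3, 10.8, -0.2, 0, -0.4, 0, 1], [-0.3, 10.8, -0.2, 0, -0.4, 0, 1]]}}

```text
t: 2.75
tcp_pos: [0.6544, -0.157, 0.1483]
ee_rot: [[-0.23, 0.002, 0.973], [-0.973, -0.0, -0.23], [-0.0, -1.0, 0.002]]
force: [0.4, 0.6, 0.6]
opening: 1.001
```

Run:
```python
from h import *
go(.6542,-.157,.147,-.233)
```

```text
go [ 0.01  0.13 -0.02] [-0.1  0.  -0. ] t 2.75 tcp [ 0.6544 -0.157   0.1483] yaw -0.232 q [ 0.46  0.45 -0.39  1.48  0.18  1.24 -0.19] F [0.4 0.6 0.6] op 1.001
```

Emit:
{"op": "play_rows", "data": {"plan": [[0, 0.1, 0, 0, 0, 0, -1], [0, 0.1, 0, 0, 0, 0, -1], [0, 0.1, 0, 0, 0, 0, -1], [0, 0.1, 0, 0, 0, 0, -1], [0, 0.1, 0, 0, 0, 0, -1]], "force": 30}}

```text
t: 3.38
tcp_pos: [0.6537, -0.1569, 0.1456]
ee_rot: [[-0.23, 0.0, 0.973], [-0.973, -0.0, -0.23], [0.0, -1.0, 0.0]]
force: [0.1, 0.4, 0.2]
opening: 0.52
```

Emit:
{"op": "play_rows", "data": {"plan": [[0, 0.03, 0, 0, -7, 0, -1], [0, -0.02, 0, 0, -14, 0, -1], [0, -0.08, 0, 0, -21, 0, -1], [0, -0.14, 0, 0, -28, 0, -1], [0, -0.2, 0, 0, -35, 0, -1]]}}

```text
t: 4.0
tcp_pos: [0.6539, -0.1571, 0.1482]
ee_rot: [[0.373, 0.001, 0.928], [-0.928, -0.0, 0.373], [0.001, -1.0, 0.001]]
force: [-0.0, -1.3, 2.9]
opening: 0.524
```

Run:
```python
from h import *
go(.6542,-.157,.147,-.233+1.24);print(r.get_state()["wrist_torque"])
```

```text
go [-0.    0.12  0.03] [ -0.  -35.8   0.1] t 4.0 tcp [ 0.6539 -0.1571  0.1482] yaw 0.382 q [ 0.54  0.47 -0.5   1.48  0.23  1.25  0.39] F [-0.  -1.3  2.9] op 0.524
[-0.16761583 -0.03859289 -0.07283205]
```

Emit:
{"op": "play_rows", "data": {"plan": [[0, -0.06, 0, 0, -7, 0, -1], [0, -0.12, 0, 0, -14, 0, -1], [0, -0.18, 0, 0, -22, 0, -1], [0, -0.24, 0, 0, -29, 0, -1], [0, -0.28, 0, 0, -36, 0, -1]]}}

```text
t: 4.62
tcp_pos: [0.6536, -0.1571, 0.1501]
ee_rot: [[0.847, -0.0, 0.531], [-0.531, -0.0, 0.847], [0.0, -1.0, -0.0]]
force: [1.9, -1.2, -1.2]
opening: 0.519
```

Emit:
{"op": "play_rows", "data": {"plan": [[0, 0, 0, 0, 0, 0, -1], [0, 0, 0, 0, 0, 0, 0.5], [0, 0, 0, 0, 0, 0, 0.5], [0, 0, 0, 0, 0, 0, 0.5], [0, -3, 0, 0, 0, 0, 0.5]]}}

```text
t: 5.25
tcp_pos: [0.6521, -0.1566, 0.1783]
ee_rot: [[0.845, -0.004, 0.535], [-0.535, 0.001, 0.845], [-0.004, -1.0, -0.001]]
force: [0.1, 0.2, -0.3]
opening: 0.743
```

Emit:
{"op": "play_rows", "data": {"plan": [[0, -3.5, 0, 0, 0, 0, 1], [0, -7.5, 0, 0, 0, 0, 1], [0, -7.5, 0, 0, 0, 0, 1], [0, -7.5, 0, 0, 0, 0, 1], [0, -7.5, 0, 0, 0, 0, 1]]}}

```text
t: 5.88
tcp_pos: [0.653, -0.1568, 0.254]
ee_rot: [[0.845, -0.002, 0.535], [-0.535, 0.0, 0.845], [-0.002, -1.0, -0.001]]
force: [-0.1, 0.4, -0.6]
opening: 1.002
```

Run:
```python
from h import *
c=stopper("wa3.png")
go(c[0],c[1],.140,-.233+1.24)
```

```text
grip [ 0.6528 -0.1577] rad 0.0234 mean [ 0.6523 -0.1575  0.1664] top 0.1672 line 0.188 [ 0.6516 -0.1582  0.1669] 410
 mark [233. 168.] 48 [ 0.6262 -0.1626  0.1372] yaw 0.183
 mark [214. 172.] 35 [ 0.6263 -0.1954  0.0662] yaw 0.957
 mark [296. 178.] 25 [ 0.6832 -0.1184  0.0661] yaw 0.913
go [ 0.04 11.41 -0.09] [ 0.  -0.  -0.1] t 5.92 tcp [ 0.6531 -0.1568  0.2541] yaw 1.007 q [ 0.61  0.44 -0.63  1.33  0.25  1.46  1.01] F [-0.3  1.5  0. ] op 1.002
```

Emit:
{"op": "play_rows", "data": {"plan": [[0, 5, -0.1, 0, 0, 0, 1], [0, 9, -0.1, 0, 0, 0, 1], [0, 11.2, -0.1, 0, 0, 0, 1], [0, 11.2, -0.1, 0, 0, 0, 1], [0, 11.2, -0.1, 0, 0, 0, 1]]}}

```text
t: 6.55
tcp_pos: [0.6535, -0.1576, 0.1443]
ee_rot: [[0.845, 0.001, 0.535], [-0.535, 0.0, 0.845], [0.001, -1.0, 0.001]]
force: [0.3, -0.2, 0.7]
opening: 1.0
```

Emit:
{"op": "play_rows", "data": {"plan": [[0, 0, 0, 0, 0, 0, -1], [0, 0, 0, 0, 0, 0, -1], [0, 0, 0, 0, 0, 0, -1], [0, 0, 0, 0, 0, 0, -1], [0, 0.03, 0, 0, 3, 0, -1]], "force": 30}}

```text
t: 7.18
tcp_pos: [0.6531, -0.1576, 0.1431]
ee_rot: [[0.815, 0.0, 0.579], [-0.579, 0.0, 0.815], [0.0, -1.0, 0.0]]
force: [-0.3, -0.3, 0.6]
opening: 0.524
```

Emit:
{"op": "play_rows", "data": {"plan": [[0, 0.08, 0, 0, 9, 0, -1], [0, 0.15, 0, 0, 18, 0, -1], [0, 0.22, 0, 0, 27, 0, -1], [0, 0.29, 0, 0, 36, 0, -1], [0, 0.36, 0, 0, 45, 0, -1]]}}

```text
t: 7.8
tcp_pos: [0.6539, -0.1573, 0.1397]
ee_rot: [[0.164, 0.002, 0.987], [-0.987, 0.0, 0.164], [-0.0, -1.0, 0.002]]
force: [2.5, 0.1, -1.4]
opening: 0.52
```

Run:
```python
from h import *
go(.653,-.1575,.1315,1.007-2.4);print(r.get_state()["wrist_torque"])
```

```text
go [ 0.01  0.82 -0.09] [-0.1 89.2 -0.1] t 7.8 tcp [ 0.6539 -0.1573  0.1397] yaw 0.164 q [ 0.51  0.47 -0.46  1.49  0.21  1.23  0.19] F [ 2.5  0.1 -1.4] op 0.52
[ 0.10388566 -0.89897375  0.02049449]
```

Emit:
{"op": "play_rows", "data": {"plan": [[0, 0.07, 0, 0, 9, 0, -1], [0, 0.14, 0, 0, 18, 0, -1], [0, 0.21, 0, 0, 27, 0, -1], [0, 0.28, 0, 0, 36, 0, -1], [0, 0.35, 0, 0, 45, 0, -1]]}}

```text
t: 8.43
tcp_pos: [0.6544, -0.1569, 0.1364]
ee_rot: [[-0.582, 0.003, 0.813], [-0.813, 0.001, -0.582], [-0.002, -1.0, 0.002]]
force: [5.4, 0.3, -2.9]
opening: 0.527
```

Emit:
{"op": "play_rows", "data": {"plan": [[0, 0.07, 0, 0, 9, 0, -1], [0, 0.14, 0, 0, 18, 0, -1], [0, 0.21, 0, 0, 27, 0, -1], [0, 0.28, 0, 0, 36, 0, -1], [0, 0.35, 0, 0, 43, 0, -1]]}}

```text
t: 9.05
tcp_pos: [0.6545, -0.1568, 0.133]
ee_rot: [[-0.98, 0.003, 0.199], [-0.199, 0.001, -0.98], [-0.003, -1.0, 0.0]]
force: [3.4, 0.5, -1.2]
opening: 0.52
```

Run:
```python
from h import *
go(.653,-.1575,.1315,1.007-2.4);print(r.get_state()["wrist_torque"])
```

```text
go [0.17 0.15 0.04] [ 0.   1.3 -0.2] t 9.05 tcp [ 0.6545 -0.1568  0.133 ] yaw -1.37 q [ 0.31  0.44 -0.19  1.51  0.09  1.2  -1.26] F [ 3.4  0.5 -1.2] op 0.52
[ 0.26391257 -1.15645067  0.04462586]
```

Emit:
{"op": "play_rows", "data": {"plan": [[0, 0.03, 0, 0, 4, 0, -1], [0, 0.03, 0, 0, 4, 0, -1], [0, 0.03, 0, 0, 4, 0, 0.6], [0, 0.03, 0, 0, 4, 0, 0.6], [0, 0, 0, 0, 4, 0, 1]]}}

```text
t: 9.68
tcp_pos: [0.6527, -0.1579, 0.1323]
ee_rot: [[-0.991, -0.001, 0.134], [-0.134, -0.0, -0.991], [0.001, -1.0, -0.0]]
force: [0.2, 0.8, -0.3]
opening: 0.779
```

Emit:
{"op": "play_rows", "data": {"plan": [[0, -4, 0, 0, 0, 0, 1], [0, -9, 0, 0, 0, 0, 1], [0, -12, 0, 0, 0, 0, 1], [0, -12, 0, 0, 0, 0, 1], [0, -12, 0, 0, 0, 0, 1]]}}

```text
t: 10.3
tcp_pos: [0.6526, -0.1577, 0.2515]
ee_rot: [[-0.991, -0.001, 0.134], [-0.134, 0.0, -0.991], [0.001, -1.0, -0.0]]
force: [-0.8, 0.0, -0.3]
opening: 1.004
```

Run:
```python
from h import *
c=stopper("wa4.png")
go(.679,.158,.275,.228)
```

```text
grip [ 0.6537 -0.1579] rad 0.0235 mean [ 0.6546 -0.1579  0.1559] top 0.1567 line 0.945 [ 0.6527 -0.1602  0.1564] 276
 mark [224. 144.] 48 [ 0.6813 -0.1217  0.066 ] yaw 0.92
 mark [227. 158.] 18 [ 0.6744 -0.1305  0.1214] yaw 0.924
 mark [276. 206.] 15 [ 0.6351 -0.184   0.1253] yaw 0.95
go [ -6.85  -2.39 -30.93] [  0.1 -95.4   0.1] t 10.35 tcp [ 0.6524 -0.1576  0.251 ] yaw -1.437 q [ 0.3   0.38 -0.18  1.35  0.07  1.42 -1.31] F [ 0.5 -0.3 -0.6] op 1.001
```

Emit:
{"op": "play_rows", "data": {"plan": [[-1, -2, -5, 0, -8, 0, 1], [-2, -2.4, -11, 0, -17, 0, 1], [-3.5, -2.4, -17, 0, -26, 0, 1], [-5, -2.4, -23, 0, -35, 0, 1], [-6.8, -2.4, -28, 0, -44, 0, 1]]}}

```text
t: 10.98
tcp_pos: [0.6822, 0.1315, 0.2752]
ee_rot: [[-0.615, -0.002, 0.789], [-0.789, 0.0, -0.615], [0.001, -1.0, -0.002]]
force: [1.6, -1.2, 0.6]
opening: 1.001
```

Run:
```python
from h import *
go(.679,.158,.255,-.3)
```

```text
go [-1.89  2.02 -1.88] [  0.1 -20.7   0. ] t 10.97 tcp [0.6822 0.1315 0.2752] yaw -0.662 q [ 0.02  0.44 -0.4   1.23  0.17  1.5  -1.02] F [ 1.6 -1.2  0.6] op 1.001
```

Emit:
{"op": "play_rows", "data": {"plan": [[-1.9, 2, -1.9, 0, -10, 0, 1], [-1.9, 2, -1.9, 0, -20, 0, 1], [-1.9, 2, -1.9, 0, -20, 0, 1], [-1.9, 2, -1.9, 0, -20, 0, 1], [-1.9, 2, -1.9, 0, -20, 0, 1]]}}

```text
t: 11.6
tcp_pos: [0.68, 0.155, 0.2565]
ee_rot: [[-0.317, 0.0, 0.948], [-0.948, -0.0, -0.317], [0.0, -1.0, 0.0]]
force: [0.6, 0.2, -0.5]
opening: 1.002
```

Run:
```python
from h import *
c=stopper("wb.png")
go(c[0],c[1],.145,-.3)
```

```text
grip [0.6785 0.1562] rad 0.0236 mean [0.6787 0.157  0.17  ] top 0.1706 line 2.798 [0.6793 0.1557 0.1704] 436
 mark [222. 147.] 45 [0.6552 0.194  0.0662] yaw 2.123
 mark [225. 160.] 11 [0.6609 0.1849 0.1208] yaw 2.119
 mark [222. 187.] 39 [0.6522 0.1651 0.141 ] yaw 2.814
 mark [282. 188.] 38 [0.7056 0.1461 0.1405] yaw 2.787
go [-0.05 11.16 -0.18] [-0.  -1.3  0. ] t 11.65 tcp [0.68   0.1551 0.2566] yaw -0.322 q [ 0.02  0.46 -0.46  1.26  0.2   1.47 -0.74] F [ 1.  -1.2 -0.3] op 1.0
```

Emit:
{"op": "play_rows", "data": {"plan": [[-0.1, 5, -0.2, 0, 0, 0, 1], [-0.1, 9, -0.2, 0, 0, 0, 1], [-0.1, 11.1, -0.2, 0, 0, 0, 1], [-0.1, 11.1, -0.2, 0, 0, 0, 1], [-0.1, 11.1, -0.2, 0, 0, 0, 1]]}}

```text
t: 12.28
tcp_pos: [0.6793, 0.1576, 0.1475]
ee_rot: [[-0.315, 0.003, 0.949], [-0.949, 0.001, -0.315], [-0.002, -1.0, 0.002]]
force: [-0.3, 1.0, 0.5]
opening: 1.001
```

Emit:
{"op": "play_rows", "data": {"plan": [[0, 0, 0, 0, 0, 0, -1], [0, 0, 0, 0, 0, 0, -1], [0, 0, 0, 0, 0, 0, -1], [0, 0, 0, 0, 0, 0, -1], [0, 0, 0, 0, -3, 0, -1]]}}

```text
t: 12.9
tcp_pos: [0.6783, 0.1572, 0.1455]
ee_rot: [[-0.263, 0.0, 0.965], [-0.965, -0.0, -0.263], [0.0, -1.0, 0.0]]
force: [-0.2, 0.2, 0.3]
opening: 0.524
```

Emit:
{"op": "play_rows", "data": {"plan": [[0, -0.07, 0, 0, -9, 0, -1], [0, -0.14, 0, 0, -18, 0, -1], [0, -0.21, 0, 0, -27, 0, -1], [0, -0.28, 0, 0, -36, 0, -1], [0, -0.35, 0, 0, -45, 0, -1]]}}

```text
t: 13.52
tcp_pos: [0.6785, 0.1568, 0.1491]
ee_rot: [[0.499, 0.0, 0.866], [-0.866, -0.0, 0.499], [0.0, -1.0, 0.0]]
force: [0.7, 0.1, -0.4]
opening: 0.52
```

Run:
```python
from h import *
go(.6785,.1562,.154,-.322+1.72);print(r.get_state()["wrist_torque"])
```

```text
go [ 0.05 -0.49 -0.03] [  0.  -50.1   0. ] t 13.53 tcp [0.6785 0.1568 0.1491] yaw 0.523 q [ 0.13  0.54 -0.61  1.4   0.31  1.29  0.03] F [ 0.7  0.1 -0.4] op 0.52
[-0.19388776 -0.24235271 -0.02239   ]
```

Emit:
{"op": "play_rows", "data": {"plan": [[0, -0.08, 0, 0, -10, 0, -1], [0, -0.16, 0, 0, -20, 0, -1], [0, -0.24, 0, 0, -30, 0, -1], [0, -0.32, 0, 0, -40, 0, -1], [0, -0.4, 0, 0, -50, 0, -1]]}}

```text
t: 14.15
tcp_pos: [0.6781, 0.157, 0.1527]
ee_rot: [[0.985, -0.001, 0.173], [-0.173, -0.0, 0.985], [-0.001, -1.0, -0.0]]
force: [-0.5, -0.3, -1.7]
opening: 0.517
```

Emit:
{"op": "play_rows", "data": {"plan": [[0, 0, 0, 0, 0, 0, -1], [0, 0, 0, 0, 0, 0, 0.5], [0, 0, 0, 0, 0, 0, 0.5], [0, 0, 0, 0, 0, 0, 0.5], [0, -3, 0, 0, 0, 0, 0.5]]}}

```text
t: 14.78
tcp_pos: [0.6771, 0.1566, 0.181]
ee_rot: [[0.984, -0.004, 0.18], [-0.18, -0.001, 0.984], [-0.004, -1.0, -0.002]]
force: [0.5, -0.4, 1.6]
opening: 0.738
```

Emit:
{"op": "play_rows", "data": {"plan": [[0, -3.5, 0, 0, 0, 0, 1], [0, -7.5, 0, 0, 0, 0, 1], [0, -7.5, 0, 0, 0, 0, 1], [0, -7.5, 0, 0, 0, 0, 1], [0, -7.5, 0, 0, 0, 0, 1]]}}

```text
t: 15.4
tcp_pos: [0.6778, 0.1569, 0.2566]
ee_rot: [[0.984, -0.002, 0.179], [-0.179, -0.001, 0.984], [-0.002, -1.0, -0.001]]
force: [-0.6, -0.2, -0.2]
opening: 0.998
```

Run:
```python
from h import *
c=stopper("wb3.png")
go(c[0],c[1],.142,-.322+1.72)
```

```text
grip [0.6772 0.1554] rad 0.0237 mean [0.6762 0.1553 0.1662] top 0.1669 line 1.285 [0.6763 0.1526 0.1666] 286
 mark [282. 149.] 47 [0.6548 0.194  0.0662] yaw 2.098
 mark [279. 162.] 9 [0.6603 0.1854 0.1203] yaw 2.084
 mark [222. 185.] 29 [0.6696 0.1273 0.1363] yaw 1.305
go [-0.02 11.47 -0.15] [ 0.  -0.4 -0.1] t 15.45 tcp [0.6779 0.1569 0.2567] yaw 1.391 q [ 0.22  0.53 -0.79  1.25  0.37  1.51  0.87] F [ 0.  -0.7 -0.3] op 1.001
```

Emit:
{"op": "play_rows", "data": {"plan": [[0, 5, -0.1, 0, 0, 0, 1], [0, 9, -0.1, 0, 0, 0, 1], [0, 11.4, -0.1, 0, 0, 0, 1], [0, 11.4, -0.1, 0, 0, 0, 1], [0, 11.4, -0.1, 0, 0, 0, 1]]}}

```text
t: 16.08
tcp_pos: [0.6785, 0.1565, 0.145]
ee_rot: [[0.984, 0.001, 0.179], [-0.179, 0.001, 0.984], [0.001, -1.0, 0.001]]
force: [0.2, -0.1, 0.7]
opening: 1.001
```

Emit:
{"op": "play_rows", "data": {"plan": [[0, 0, 0, 0, 0, 0, -1], [0, 0, 0, 0, 0, 0, -1], [0, 0, 0, 0, 0, 0, -1], [0, 0, 0, 0, 0, 0, -1], [0, 0.03, 0, 0, 3, 0, -1]], "force": 30}}

```text
t: 16.7
tcp_pos: [0.6781, 0.1562, 0.1437]
ee_rot: [[0.973, 0.0, 0.231], [-0.231, 0.0, 0.973], [-0.0, -1.0, 0.0]]
force: [0.1, -0.4, 1.4]
opening: 0.519
```

Emit:
{"op": "play_rows", "data": {"plan": [[0, 0.08, 0, 0, 9, 0, -1], [0, 0.15, 0, 0, 18, 0, -1], [0, 0.22, 0, 0, 27, 0, -1], [0, 0.29, 0, 0, 36, 0, -1], [0, 0.36, 0, 0, 45, 0, -1]]}}

```text
t: 17.32
tcp_pos: [0.6783, 0.156, 0.1403]
ee_rot: [[0.521, 0.001, 0.854], [-0.854, -0.0, 0.521], [0.0, -1.0, 0.0]]
force: [1.1, -0.6, 0.6]
opening: 0.519
```

Emit:
{"op": "play_rows", "data": {"plan": [[0, 0.07, 0, 0, 9, 0, -1], [0, 0.14, 0, 0, 18, 0, -1], [0, 0.21, 0, 0, 27, 0, -1], [0, 0.28, 0, 0, 36, 0, -1], [0, 0.35, 0, 0, 45, 0, -1]]}}

```text
t: 17.95
tcp_pos: [0.6783, 0.1559, 0.137]
ee_rot: [[-0.236, 0.001, 0.972], [-0.972, -0.0, -0.236], [0.0, -1.0, 0.001]]
force: [0.5, -0.8, 1.0]
opening: 0.522
```

Run:
```python
from h import *
go(.677,.156,.1325,1.391-2.32);print(r.get_state()["wrist_torque"])
```

```text
go [ 0.02  0.45 -0.13] [-0.  39.6 -0. ] t 17.95 tcp [0.6783 0.1559 0.137 ] yaw -0.238 q [ 0.03  0.52 -0.46  1.42  0.24  1.25 -0.69] F [ 0.5 -0.8  1. ] op 0.522
[-0.26465905  0.0250599   0.05444771]
```

Emit:
{"op": "play_rows", "data": {"plan": [[0, 0.07, 0, 0, 10, 0, -1], [0, 0.15, 0, 0, 20, 0, -1], [0, 0.22, 0, 0, 30, 0, -1], [0, 0.29, 0, 0, 39, 0, -1], [0, 0.35, 0, 0, 44, 0, -1]]}}

```text
t: 18.58
tcp_pos: [0.6785, 0.1564, 0.1335]
ee_rot: [[-0.844, 0.001, 0.537], [-0.537, 0.0, -0.844], [-0.001, -1.0, 0.0]]
force: [2.6, 0.5, 0.1]
opening: 0.521
```

Emit:
{"op": "play_rows", "data": {"plan": [[0, 0, 0, 0, 0, 0, -1], [0, 0, 0, 0, 0, 0, 0.6], [0, 0, 0, 0, 0, 0, 0.6], [0, 0, 0, 0, 0, 0, 1], [0, -3, 0, 0, 0, 0, 1]]}}

```text
t: 19.2
tcp_pos: [0.6764, 0.1556, 0.1605]
ee_rot: [[-0.841, -0.005, 0.54], [-0.54, -0.001, -0.841], [0.005, -1.0, -0.002]]
force: [0.5, 0.1, -0.1]
opening: 0.891
```

Emit:
{"op": "play_rows", "data": {"plan": [[0, -4, 0, 0, 0, 0, 1], [0, -9, 0, 0, 0, 0, 1], [0, -9, 0, 0, 0, 0, 1], [0, -9, 0, 0, 0, 0, 1], [0, -9, 0, 0, 0, 0, 1]]}}

```text
t: 19.82
tcp_pos: [0.6775, 0.1559, 0.2513]
ee_rot: [[-0.842, -0.003, 0.54], [-0.54, -0.001, -0.842], [0.002, -1.0, -0.001]]
force: [-0.0, 0.1, -0.0]
opening: 0.995
```

Run:
```python
from h import *
c=stopper("wb4.png")
a=snap("top","top1.png");P=cloud(a);im=a["pixels"]
hsv=cv2.cvtColor(im,cv2.COLOR_RGB2HSV);x,y,z=P[...,0],P[...,1],P[...,2]
m=(z>.006)&(z<.04)&(hsv[...,1]>80)&(hsv[...,0]<20)&(x>.3)&(x<.6)&(abs(y)<.5)
n,L,S,C=cv2.connectedComponentsWithStats(m.astype(np.uint8))
for i in range(1,n):
    if S[i,4]>15: print(C[i].round(),S[i,4],np.nanmean(P[L==i],0).round(4))
go(.44,.207,.22,-.3)
```

```text
grip [0.6787 0.1562] rad 0.0236 mean [0.6794 0.1568 0.1559] top 0.1566 line 2.106 [0.6789 0.1557 0.1564] 323
 mark [212. 171.] 26 [0.654  0.1962 0.0664] yaw 2.124
 mark [295. 172.] 29 [0.704  0.1148 0.0662] yaw 2.121
 mark [223. 183.] 52 [0.6638 0.1811 0.1263] yaw 2.109
 mark [284. 185.] 52 [0.694  0.1303 0.1252] yaw 2.105
[338. 241.] 73 [ 0.4673 -0.2381  0.0179]
[293. 248.] 82 [ 0.4501 -0.1124  0.0204]
go [ 17.24   3.21 -17.12] [  0.1 -40.1   0.1] t 19.93 tcp [0.6776 0.156  0.2517] yaw -1.0 q [-0.07  0.44 -0.33  1.27  0.14  1.45 -1.38] F [ 0.4  0.8 -0. ] op 1.001
```

View pics/wb4.png

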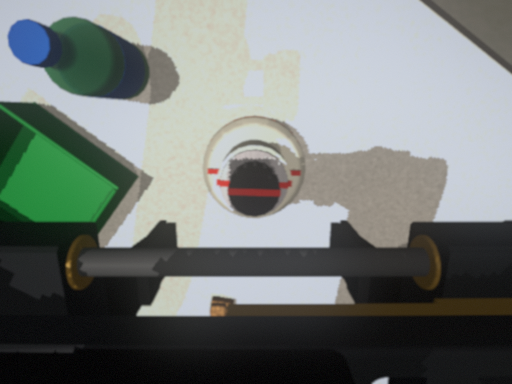

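Both stoppers are home: on b the line (row 191) joins the rim marks at (223,183) and (284,185). One cork has been knocked to (0.467,-0.238), near the plates. Next are the corks, starting with the one nearest the bin.

```bash
cat >> h.py <<'E'
def cork(x0,y0,f,rad=.06,zc=.012):
    d=snap("wrist",f);P=cloud(d);z=P[...,2]
    hsv=cv2.cvtColor(d["pixels"],cv2.COLOR_RGB2HSV)
    m=(np.hypot(P[...,0]-x0,P[...,1]-y0)<rad)&(z>.005)&(z<.035)&(hsv[...,1]>80)&(hsv[...,0]<22)
    n,L,S,C=cv2.connectedComponentsWithStats(m.astype(np.uint8))
    if n<2: print("none");return
    i=1+S[1:,4].argmax();q=P[L==i]
    (c,wh,an)=cv2.minAreaRect((q[:,:2]*1000).astype(np.float32))
    a=np.radians(an);s=r.get_state();R=np.array(s["ee_rot"]);yaw=np.arctan2(R[1,2],R[0,2])
    print("cork",np.round(c,1),"size",np.round(wh,1),"top",np.percentile(q[:,2],95).round(4),"n",len(q),"px",C[i].round())
    # sizes: wh[0] along angle a, wh[1] along a+90
    for k,w in ((a,wh[0]),(a+np.pi/2,wh[1])):
        kk=yaw+((k-yaw+np.pi/2)%np.pi-np.pi/2)
        print(" width",round(w,1),"yaw",round(kk,3),end=" ");go(c[0]/1000,c[1]/1000,zc-.006,kk)
E
python3 - <<'E'
from h import *
P=np.load("s0.npz")["scene"];im=np.load("s0.npz")["si"];hsv=cv2.cvtColor(im,cv2.COLOR_RGB2HSV)
for z0,z1 in ((.055,.075),(-.01,.01)):
    m=(hsv[...,0]>50)&(hsv[...,0]<75)&(hsv[...,1]>120)&(P[...,2]>z0)&(P[...,2]<z1)&(P[...,0]<.62)
    print(cv2.minAreaRect((P[m][:,:2]*1000).astype(np.float32)))
go(.44,.207,.13,.2)
E
```

```text
((-87.633056640625, 275.5110778808594), (1400.577392578125, 185.98960876464844), 8.658437728881836)
((-73.2803955078125, -238.97845458984375), (1379.37939453125, 1342.7164306640625), 1.7928400039672852)
go [ 17.22  12.21 -17.11] [  0.1 -68.8   0.1] t 19.93 tcp [0.6776 0.156  0.2517] yaw -1.0 q [-0.07  0.44 -0.33  1.27  0.14  1.45 -1.38] F [ 0.4  0.8 -0. ] op 1.001
```

Emit:
{"op": "play_rows", "data": {"plan": [[4, 0, -4, 0, -10, 0, 1], [8, 0, -8, 0, -20, 0, 1], [12, 3, -12, 0, -30, 0, 1], [15, 7, -15, 0, -40, 0, 1], [17.2, 11, -17.1, 0, -50, 0, 1]]}}

```text
t: 20.55
tcp_pos: [0.4389, 0.2074, 0.1418]
ee_rot: [[-0.121, 0.0, 0.993], [-0.993, -0.0, -0.121], [0.0, -1.0, 0.0]]
force: [-0.6, 0.3, -1.1]
opening: 1.003
```

Emit:
{"op": "play_rows", "data": {"plan": [[0, 0.5, 0, 0, -10, 0, 1], [0, 0.5, 0, 0, -19, 0, 1], [0, 0.5, 0, 0, -19, 0, 1], [0, 0.5, 0, 0, -19, 0, 1], [0, 0.5, 0, 0, -19, 0, 1]]}}

```text
t: 21.18
tcp_pos: [0.441, 0.2072, 0.138]
ee_rot: [[0.201, -0.0, 0.98], [-0.98, 0.0, 0.201], [-0.0, -1.0, -0.0]]
force: [-1.1, -0.2, -0.3]
opening: 0.999
```

Run:
```python
from h import *
cork(.44,.207,"c1.png")
```

```text
cork [435.4 207.4] size [22.8 29.7] top 0.0264 n 732 px [248. 185.]
 width 22.8 yaw 1.179 go [-0.13 13.21 -0.54] [ -0. -56.  -0.] t 21.23 tcp [0.441  0.2072 0.1381] yaw 0.202 q [-0.    0.11 -0.55  1.93  0.06  1.12 -0.38] F [-0.  -0.1  0.1] op 1.003
 width 29.7 yaw -0.391 go [-0.13 13.21 -0.54] [ 0. 34. -0.] t 21.23 tcp [0.441  0.2072 0.1381] yaw 0.202 q [-0.    0.11 -0.55  1.93  0.06  1.12 -0.38] F [-0.  -0.1  0.1] op 1.003
```

View pics/c1.png

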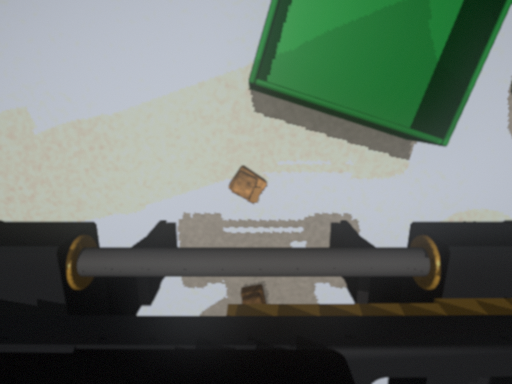

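Emit:
{"op": "play_rows", "data": {"plan": [[-0.1, 3, -0.5, 0, 10, 0, 1], [-0.1, 6, -0.5, 0, 20, 0, 1], [-0.1, 9, -0.5, 0, 30, 0, 1], [-0.1, 12, -0.5, 0, 34, 0, 1], [-0.1, 13.3, -0.5, 0, 34, 0, 1]], "force": 20}}

```text
t: 21.85
tcp_pos: [0.435, 0.2069, 0.0037]
ee_rot: [[-0.38, -0.002, 0.925], [-0.925, -0.001, -0.38], [0.001, -1.0, -0.002]]
force: [-0.1, 0.2, 0.1]
opening: 0.998
```

Emit:
{"op": "play_rows", "data": {"plan": [[0, 0, 0, 0, 0, 0, 1], [0, 0, 0, 0, 0, 0, -1], [0, 0, 0, 0, 0, 0, -1], [0, 0, 0, 0, 0, 0, -1], [0, 0, 0, 0, 0, 0, -1]], "force": 20}}

```text
t: 22.48
tcp_pos: [0.4361, 0.2072, 0.0054]
ee_rot: [[-0.38, 0.001, 0.925], [-0.925, 0.0, -0.38], [-0.0, -1.0, 0.0]]
force: [-0.7, 0.7, -0.7]
opening: 0.632
```

Emit:
{"op": "play_rows", "data": {"plan": [[0, 0, 0, 0, 0, 0, -1], [0, -4, 0, 0, 0, 0, -1], [0, -8, 0, 0, 0, 0, -1], [0, -11, 0, 0, 0, 0, -1], [0, -11, 0, 0, 0, 0, -1]]}}

```text
t: 23.1
tcp_pos: [0.4373, 0.2079, 0.1173]
ee_rot: [[-0.38, 0.004, 0.925], [-0.925, 0.001, -0.38], [-0.003, -1.0, 0.003]]
force: [-0.1, -0.3, -0.1]
opening: 0.066
```

Run:
```python
from h import *
cork(.436,.207,"c1b.png")
P=np.load("s0.npz")["top"];im=np.load("s0.npz")["ti"];hsv=cv2.cvtColor(im,cv2.COLOR_RGB2HSV)
x,y,z=P[...,0],P[...,1],P[...,2]
m=(hsv[...,0]>50)&(hsv[...,0]<75)&(hsv[...,1]>120)&(x>.38)&(x<.62)&(y>.25)&(y<.5)&(z<.08)
for k in (m&(z>.05),m):
    print(k.sum(),cv2.minAreaRect((P[k][:,:2]*1000).astype(np.float32)))
go(.51,.365,.12,-.39)
```

```text
cork [435.8 207.4] size [23.3 27.5] top 0.0265 n 847 px [251. 193.]
 width 23.3 yaw -1.946 go [ 0.03 10.97 -0.07] [-0.  89.2 -0.1] t 23.15 tcp [0.4364 0.2074 0.1157] yaw -0.39 q [-0.05  0.12 -0.51  1.97  0.07  1.07 -0.98] F [ 0.3 -0.4  0.4] op 0.039
 width 27.5 yaw -0.375 go [ 0.03 10.97 -0.07] [-0.1 -0.8 -0.1] t 23.15 tcp [0.4364 0.2074 0.1157] yaw -0.39 q [-0.05  0.12 -0.51  1.97  0.07  1.07 -0.98] F [ 0.3 -0.4  0.4] op 0.039
105 ((504.09136962890625, 349.7102355957031), (122.34300231933594, 152.76478576660156), 85.25125122070312)
2120 ((504.7969970703125, 359.27374267578125), (141.53182983398438, 152.16159057617188), 84.75316619873047)
go [-17.38  -0.41   0.82] [-0.1  0.  -0.1] t 23.15 tcp [0.4364 0.2074 0.1157] yaw -0.39 q [-0.05  0.12 -0.51  1.97  0.07  1.07 -0.98] F [ 0.3 -0.4  0.4] op 0.039
```

Emit:
{"op": "play_rows", "data": {"plan": [[0, 0, -0.1, 0, 0, 0, 0.45], [0, 0, -0.1, 0, 0, 0, 0.45], [0, 0, -0.1, 0, 0, 0, 0.45], [0, 0, -0.1, 0, 0, 0, 0.45], [0, 0, -0.1, 0, 0, 0, 0.45]]}}

```text
t: 23.78
tcp_pos: [0.4349, 0.2076, 0.1149]
ee_rot: [[-0.38, -0.0, 0.925], [-0.925, 0.0, -0.38], [0.0, -1.0, -0.0]]
force: [0.7, 1.0, -0.1]
opening: 0.52
```

Emit:
{"op": "play_rows", "data": {"plan": [[0, 0, 0, 0, 0, 0, 0.45], [0, 0, 0, 0, 0, 0, 0.45], [0, 4, 0, 0, 0, 0, 0.45], [0, 8, 0, 0, 0, 0, 0.45], [0, 11, 0, 0, 0, 0, 0.45]]}}

```text
t: 24.4
tcp_pos: [0.4345, 0.2073, 0.0036]
ee_rot: [[-0.38, -0.001, 0.925], [-0.925, -0.0, -0.38], [0.001, -1.0, -0.001]]
force: [0.0, -1.1, 0.8]
opening: 0.722
```

Emit:
{"op": "play_rows", "data": {"plan": [[0, 0, 0, 0, 0, 0, -1], [0, 0, 0, 0, 0, 0, -1], [0, 0, 0, 0, 0, 0, -1], [0, 0, 0, 0, 0, 0, -1], [0, 0, 0, 0, 0, 0, -1]], "force": 20}}

```text
t: 25.02
tcp_pos: [0.4355, 0.2078, 0.0059]
ee_rot: [[-0.38, 0.001, 0.925], [-0.925, 0.0, -0.38], [-0.001, -1.0, 0.001]]
force: [-0.9, -0.9, 7.0]
opening: 0.34
```

Emit:
{"op": "play_rows", "data": {"plan": [[0, 0, 0, 0, 0, 0, -1], [0, 0, 0, 0, 0, 0, -1], [0, -4, 0, 0, 0, 0, -1], [0, -8, 0, 0, 0, 0, -1], [0, -11, 0, 0, 0, 0, -1]]}}

```text
t: 25.65
tcp_pos: [0.4352, 0.2078, 0.1169]
ee_rot: [[-0.379, 0.001, 0.925], [-0.925, 0.0, -0.379], [-0.001, -1.0, 0.001]]
force: [0.5, -0.7, -0.2]
opening: 0.339
```

Run:
```python
from h import *
go(.507,.362,.12,-.39)
```

```text
go [-16.99  -0.29   0.79] [-0.1  0.  -0.1] t 25.65 tcp [0.4352 0.2078 0.1169] yaw -0.389 q [-0.04  0.11 -0.52  1.97  0.07  1.07 -0.98] F [ 0.5 -0.7 -0.2] op 0.339
```

Emit:
{"op": "play_rows", "data": {"plan": [[-5, 0, 0, 0, 0, 0, -1], [-11, 0, 0, 0, 0, 0, -1], [-17, 0, 0.1, 0, 0, 0, -1], [-18.6, 3, 0.1, 0, 0, 0, -1], [-18.6, 6, 0.1, 0, 0, 0, -1]]}}

```text
t: 26.28
tcp_pos: [0.5064, 0.3813, 0.0542]
ee_rot: [[-0.378, -0.0, 0.926], [-0.926, 0.001, -0.378], [-0.001, -1.0, -0.001]]
force: [0.6, -1.0, -0.7]
opening: 0.343
```

Emit:
{"op": "play_rows", "data": {"plan": [[0, 0, 0, 0, 0, 0, -1], [0, 0, 0, 0, 0, 0, -1], [0, 0, 0, 0, 0, 0, 0.3], [0, 0, 0, 0, 0, 0, 0.3], [0, 0, 0, 0, 0, 0, 0.3]]}}

```text
t: 26.9
tcp_pos: [0.5068, 0.3793, 0.0557]
ee_rot: [[-0.38, 0.001, 0.925], [-0.925, 0.0, -0.38], [-0.001, -1.0, 0.001]]
force: [0.1, -0.1, 0.7]
opening: 0.594
```

Emit:
{"op": "play_rows", "data": {"plan": [[0, -4, 0, 0, 0, 0, 0.3], [0, -7.5, 0, 0, 0, 0, 0.45], [0, -8, 0, 0, 0, 0, 0.45], [0, -8, 0, 0, 0, 0, 0.45], [0, -8, 0, 0, 0, 0, 0.45]]}}

```text
t: 27.52
tcp_pos: [0.506, 0.3787, 0.1338]
ee_rot: [[-0.38, -0.002, 0.925], [-0.925, -0.001, -0.38], [0.002, -1.0, -0.001]]
force: [-0.4, 0.0, -0.2]
opening: 0.72
```

Run:
```python
from h import *
d=snap("wrist","bin1.png");P=cloud(d);z=P[...,2]
hsv=cv2.cvtColor(d["pixels"],cv2.COLOR_RGB2HSV)
g=(hsv[...,0]>50)&(hsv[...,0]<75)&(hsv[...,1]>100)
k=g&(z>.05)&(z<.08);print("rim",k.sum(),cv2.minAreaRect((P[k][:,:2]*1000).astype(np.float32)))
k=(hsv[...,0]<22)&(hsv[...,1]>80)&(z>.005)&(z<.06)&(np.hypot(P[...,0]-.507,P[...,1]-.365)<.1);print("cork in",k.sum(),np.nanmean(P[k],0))
go(.475,.081,.13,.1)
```

```text
rim 3594 ((505.416015625, 366.6833801269531), (157.29019165039062, 158.0872344970703), 84.59437561035156)
cork in 781 [0.50791279 0.38100244 0.02650354]
go [28.72  0.41  8.44] [  0.1 -28.    0.1] t 27.57 tcp [0.506  0.3788 0.1337] yaw -0.389 q [-0.28  0.41 -0.56  1.59  0.23  1.2  -1.27] F [ 0.5  0.7 -0.2] op 0.727
```

Emit:
{"op": "play_rows", "data": {"plan": [[5, 0, 1.5, 0, -9, 0, 0.45], [11, 0, 3, 0, -18, 0, 0.45], [17, 0, 5, 0, -27, 0, 0.45], [23, 0, 7, 0, -36, 0, 0.45], [28.7, 0.4, 8.4, 0, -45, 0, 0.45]]}}

```text
t: 28.2
tcp_pos: [0.4766, 0.0898, 0.1312]
ee_rot: [[0.372, -0.0, 0.928], [-0.928, -0.0, 0.372], [-0.0, -1.0, -0.0]]
force: [0.5, -0.2, -0.2]
opening: 0.723
```

Emit:
{"op": "play_rows", "data": {"plan": [[0, 0, 0, 0, 0, 0, 0.45], [0, 0, 0, 0, 0, 0, 0.45], [0, 0, 0, 0, 0, 0, 0.45]]}}

```text
t: 28.58
tcp_pos: [0.4771, 0.0936, 0.1316]
ee_rot: [[0.37, -0.0, 0.929], [-0.929, 0.001, 0.37], [-0.001, -1.0, -0.0]]
force: [0.3, 0.8, 1.3]
opening: 0.728
```

Run:
```python
from h import *
cork(.473,.08,"c2.png")
```

```text
cork [467.4  79.1] size [21.4 32.7] top 0.0247 n 757 px [239. 198.]
 width 21.4 yaw 0.383 go [ 0.99 12.56 -1.44] [ 0.  -0.2 -0. ] t 28.62 tcp [0.4771 0.0936 0.1316] yaw 0.379 q [ 0.26  0.11 -0.58  1.94  0.07  1.1   0.04] F [ 0.7  0.7 -0.2] op 0.724
 width 32.7 yaw -1.188 go [ 0.99 12.56 -1.44] [ 0.  89.8 -0. ] t 28.62 tcp [0.4771 0.0936 0.1316] yaw 0.379 q [ 0.26  0.11 -0.58  1.94  0.07  1.1   0.04] F [ 0.7  0.7 -0.2] op 0.724
```

Emit:
{"op": "play_rows", "data": {"plan": [[1, 2, -1.4, 0, 0, 0, 0.45], [1, 5, -1.4, 0, 0, 0, 0.45], [1, 9, -1.4, 0, 0, 0, 0.45], [1, 12.5, -1.4, 0, 0, 0, 0.45], [1, 12.5, -1.4, 0, 0, 0, 0.45]]}}

```text
t: 29.25
tcp_pos: [0.4657, 0.0785, 0.0047]
ee_rot: [[0.37, -0.005, 0.929], [-0.929, 0.0, 0.37], [-0.002, -1.0, -0.005]]
force: [-0.2, 0.9, 0.8]
opening: 0.725
```

Emit:
{"op": "play_rows", "data": {"plan": [[0, 0, 0, 0, 0, 0, -1], [0, 0, 0, 0, 0, 0, -1], [0, 0, 0, 0, 0, 0, -1], [0, 0, 0, 0, 0, 0, -1], [0, 0, 0, 0, 0, 0, -1]], "force": 20}}

```text
t: 29.88
tcp_pos: [0.468, 0.0776, 0.007]
ee_rot: [[0.368, 0.0, 0.93], [-0.93, -0.0, 0.368], [0.0, -1.0, 0.0]]
force: [-1.7, -1.1, 3.2]
opening: 0.272
```

Emit:
{"op": "play_rows", "data": {"plan": [[0, 0, 0, 0, 0, 0, -1], [0, 0, 0, 0, 0, 0, -1], [0, -4, 0, 0, 0, 0, -1], [0, -8, 0, 0, 0, 0, -1], [0, -11.5, 0, 0, 0, 0, -1]]}}

```text
t: 30.5
tcp_pos: [0.4677, 0.0777, 0.123]
ee_rot: [[0.369, 0.0, 0.93], [-0.93, 0.0, 0.369], [-0.0, -1.0, 0.0]]
force: [0.5, 0.7, -0.4]
opening: 0.274
```

Run:
```python
from h import *
go(.475,.345,.12,.38)
```

```text
go [-24.58   0.3   10.53] [-0.  -0.1 -0. ] t 30.5 tcp [0.4677 0.0777 0.123 ] yaw 0.377 q [ 0.29  0.1  -0.58  1.98  0.06  1.08  0.07] F [ 0.5  0.7 -0.4] op 0.274
```

Emit:
{"op": "play_rows", "data": {"plan": [[-5, 0, 2.5, 0, 0, 0, -1], [-10.5, 0, 5, 0, 0, 0, -1], [-16, 0, 8, 0, 0, 0, -1], [-21, 0, 11, 0, 0, 0, -1], [-22.7, 0.5, 12.5, 0, 0, 0, -1]]}}

```text
t: 31.12
tcp_pos: [0.4993, 0.3391, 0.1166]
ee_rot: [[0.372, -0.001, 0.928], [-0.928, 0.002, 0.372], [-0.002, -1.0, 0.0]]
force: [-1.1, 0.4, 0.6]
opening: 0.266
```

Emit:
{"op": "play_rows", "data": {"plan": [[0, 0, 0, 0, 0, 0, -1], [0, 4, 0, 0, 0, 0, -1], [0, 6, 0, 0, 0, 0, -1], [0, 6, 0, 0, 0, 0, -1], [0, 6, 0, 0, 0, 0, 0.2]]}}

```text
t: 31.75
tcp_pos: [0.5009, 0.3347, 0.0579]
ee_rot: [[0.368, 0.001, 0.93], [-0.93, 0.001, 0.368], [-0.0, -1.0, 0.001]]
force: [1.0, 0.0, 0.5]
opening: 0.322
```

Emit:
{"op": "play_rows", "data": {"plan": [[0, 0, 0, 0, 0, 0, 0.2], [0, 0, 0, 0, 0, 0, 0.2], [0, -4, 0, 0, 0, 0, 0.2], [0, -8, 0, 0, 0, 0, 0.45], [0, -8, 0, 0, 0, 0, 0.45]]}}

```text
t: 32.38
tcp_pos: [0.5019, 0.3363, 0.1405]
ee_rot: [[0.368, 0.005, 0.93], [-0.93, 0.003, 0.368], [-0.001, -1.0, 0.006]]
force: [-0.2, 0.2, -0.7]
opening: 0.703
```

```bash
cat >> h.py <<'E'
def binlook(f):
    d=snap("wrist",f);P=cloud(d);z=P[...,2]
    hsv=cv2.cvtColor(d["pixels"],cv2.COLOR_RGB2HSV)
    k=(hsv[...,0]<22)&(hsv[...,1]>80)&(z>.005)&(z<.09)&(np.hypot(P[...,0]-.505,P[...,1]-.367)<.11)
    n,L,S,C=cv2.connectedComponentsWithStats(k.astype(np.uint8))
    for i in range(1,n):
        if S[i,4]>60: print("cork in",C[i].round(),S[i,4],np.nanmean(P[L==i],0).round(3),np.nanmax(P[L==i][:,2]).round(3))
E
python3 - <<'E'
from h import *
binlook("bin2.png")
go(.457,-.112,.13,.3)
E
```

```text
cork in [275. 147.] 782 [0.506 0.379 0.027] 0.032
cork in [251. 185.] 792 [0.499 0.338 0.025] 0.031
go [ 39.96   0.77 -20.59] [-0.2  4.4 -0. ] t 32.42 tcp [0.5012 0.3354 0.1385] yaw 0.377 q [-0.1   0.38 -0.7   1.66  0.26  1.19 -0.48] F [-0.8 -0.2 -1.5] op 0.714
```

Emit:
{"op": "play_rows", "data": {"plan": [[5.4, 0, -2.8, 0, 3, 0, 0.45], [10.8, 0, -5.6, 0, 3, 0, 0.45], [16, 0, -8.3, 0, 3, 0, 0.45], [21.5, 0, -11, 0, 3, 0, 0.45], [26.5, 0, -13.7, 0, 3, 0, 0.45]]}}

```text
t: 33.05
tcp_pos: [0.4697, 0.0354, 0.136]
ee_rot: [[0.318, -0.001, 0.948], [-0.948, -0.0, 0.318], [0.0, -1.0, -0.001]]
force: [0.1, -0.0, -0.2]
opening: 0.725
```

Emit:
{"op": "play_rows", "data": {"plan": [[5, 0, -2.5, 0, 0, 0, 0.45], [10, 0, -5, 0, 0, 0, 0.45], [13.8, 0.4, -6.2, 0, 0, 0, 0.45], [13.8, 0.4, -6.2, 0, 0, 0, 0.45], [13.8, 0.4, -6.2, 0, 0, 0, 0.45]]}}

```text
t: 33.67
tcp_pos: [0.4556, -0.1119, 0.1322]
ee_rot: [[0.32, -0.001, 0.948], [-0.948, 0.001, 0.32], [-0.001, -1.0, -0.001]]
force: [-0.1, 0.6, 0.3]
opening: 0.726
```

Run:
```python
from h import *
cork(.455,-.112,"c3.png")
cork(.47,-.24,"c3b.png",.08)
```

```text
cork [ 449.6 -114.5] size [32.1 24.4] top 0.0246 n 867 px [247. 189.]
 width 32.1 yaw 0.419 go [ 0.1  12.63 -0.67] [ 0.  -5.3 -0. ] t 33.73 tcp [ 0.4558 -0.1115  0.1323] yaw 0.326 q [ 0.56  0.06 -0.42  1.98  0.03  1.1   0.45] F [ 0.1 -0.4 -1.4] op 0.725
 width 24.4 yaw -1.151 go [ 0.1  12.63 -0.67] [ 0.1 84.7 -0. ] t 33.73 tcp [ 0.4558 -0.1115  0.1323] yaw 0.326 q [ 0.56  0.06 -0.42  1.98  0.03  1.1   0.45] F [ 0.1 -0.4 -1.4] op 0.725
cork [ 465.1 -234.1] size [22.8 17. ] top 0.0168 n 333 px [225. 296.]
 width 22.8 yaw 0.176 go [11.92 12.64 -3.06] [ 0.   8.6 -0. ] t 33.77 tcp [ 0.4559 -0.1113  0.1325] yaw 0.327 q [ 0.56  0.06 -0.43  1.98  0.03  1.1   0.45] F [ 0.1  0.7 -0.3] op 0.728
 width 17.0 yaw 1.747 go [11.92 12.64 -3.06] [ -0.  -81.4  -0. ] t 33.77 tcp [ 0.4559 -0.1113  0.1325] yaw 0.327 q [ 0.56  0.06 -0.43  1.98  0.03  1.1   0.45] F [ 0.1  0.7 -0.3] op 0.728
```

View pics/c3.png

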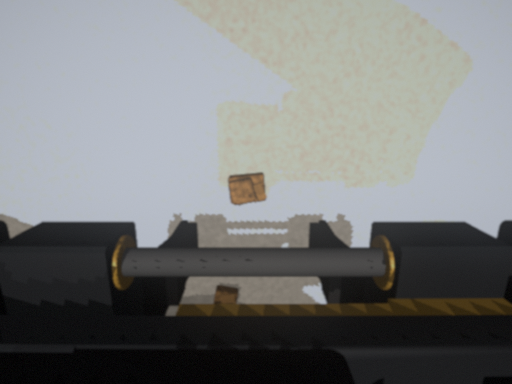

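The cork sits at (247,188), nearly aligned with the jaws, and the fourth shows at (226,295).

Emit:
{"op": "play_rows", "data": {"plan": [[0.1, 2, -0.7, 0, -5, 0, 0.45], [0.1, 5, -0.7, 0, -5, 0, 0.45], [0.1, 9, -0.7, 0, -5, 0, 0.45], [0.1, 12.6, -0.7, 0, -5, 0, 0.45], [0.1, 12.6, -0.7, 0, -5, 0, 0.45]]}}

```text
t: 34.4
tcp_pos: [0.4476, -0.1142, 0.0048]
ee_rot: [[0.402, -0.005, 0.915], [-0.915, 0.002, 0.403], [-0.004, -1.0, -0.004]]
force: [0.8, 0.2, 0.7]
opening: 0.726
```

Emit:
{"op": "play_rows", "data": {"plan": [[0, 0, 0, 0, 0, 0, -1], [0, 0, 0, 0, 0, 0, -1], [0, 0, 0, 0, 0, 0, -1], [0, 0, 0, 0, 0, 0, -1], [0, 0, 0, 0, 0, 0, -1]], "force": 20}}

```text
t: 35.02
tcp_pos: [0.4501, -0.1161, 0.0074]
ee_rot: [[0.4, 0.001, 0.916], [-0.916, -0.001, 0.4], [0.001, -1.0, 0.001]]
force: [-3.2, 0.1, 6.8]
opening: 0.391
```

Emit:
{"op": "play_rows", "data": {"plan": [[0, 0, 0, 0, 0, 0, -1], [0, 0, 0, 0, 0, 0, -1], [0, -4, 0, 0, 0, 0, -1], [0, -8, 0, 0, 0, 0, -1], [0, -11.5, 0, 0, 0, 0, -1]]}}

```text
t: 35.65
tcp_pos: [0.4496, -0.1159, 0.1232]
ee_rot: [[0.401, 0.0, 0.916], [-0.916, -0.0, 0.401], [0.0, -1.0, 0.0]]
force: [1.1, -0.7, -0.3]
opening: 0.387
```

Run:
```python
from h import *
go(.54,.345,.12,.41)
```

```text
go [-38.61   0.32  26.75] [-0.   0.1  0. ] t 35.65 tcp [ 0.4496 -0.1159  0.1232] yaw 0.412 q [ 0.58  0.06 -0.43  2.01  0.03  1.08  0.55] F [ 1.1 -0.7 -0.3] op 0.387
```

Emit:
{"op": "play_rows", "data": {"plan": [[-5, 0, 3.4, 0, 0, 0, -1], [-10, 0, 6.9, 0, 0, 0, -1], [-15, 0, 10.4, 0, 0, 0, -1], [-20, 0, 13.9, 0, 0, 0, -1], [-25, 0, 17.3, 0, 0, 0, -1]]}}

```text
t: 36.28
tcp_pos: [0.5083, 0.1842, 0.1219]
ee_rot: [[0.4, 0.001, 0.917], [-0.917, -0.0, 0.4], [0.0, -1.0, 0.0]]
force: [0.3, -0.9, 0.1]
opening: 0.39
```

Emit:
{"op": "play_rows", "data": {"plan": [[-5, 0, 3.4, 0, 0, 0, -1], [-10, 0, 6.9, 0, 0, 0, -1], [-13.6, 0.3, 9.4, 0, 0, 0, -1], [-13.6, 0.3, 9.4, 0, 0, 0, -1], [-13.6, 3, 9.4, 0, 0, 0, -1]]}}

```text
t: 36.9
tcp_pos: [0.5406, 0.3455, 0.0929]
ee_rot: [[0.401, 0.003, 0.916], [-0.916, 0.001, 0.401], [-0.0, -1.0, 0.003]]
force: [0.8, 0.0, -0.3]
opening: 0.387
```

Emit:
{"op": "play_rows", "data": {"plan": [[0, 2, 0, 0, 0, 0, -1], [0, 2, 0, 0, 0, 0, -1], [0, 2, 0, 0, 0, 0, -1], [0, 2, 0, 0, 0, 0, 0.05], [0, 2, 0, 0, 0, 0, 0.05]]}}

```text
t: 37.52
tcp_pos: [0.54, 0.3449, 0.0725]
ee_rot: [[0.4, 0.001, 0.916], [-0.916, 0.0, 0.4], [-0.0, -1.0, 0.001]]
force: [0.0, 0.8, -0.7]
opening: 0.499
```

Emit:
{"op": "play_rows", "data": {"plan": [[0, 0, 0, 0, 0, 0, 0.05], [0, -3, 0, 0, 0, 0, 0.1], [0, -7, 0, 0, 0, 0, 0.45], [0, -7, 0, 0, 0, 0, 0.45], [0, -7, 0, 0, 0, 0, 0.45]]}}

```text
t: 38.15
tcp_pos: [0.5395, 0.3446, 0.1414]
ee_rot: [[0.401, -0.0, 0.916], [-0.916, -0.0, 0.401], [0.0, -1.0, -0.0]]
force: [-0.4, 0.6, -1.2]
opening: 0.709
```

Run:
```python
from h import *
binlook("bin3.png")
go(.468,-.235,.13,.18)
```

```text
cork in [236. 140.] 800 [0.507 0.379 0.027] 0.033
cork in [213. 177.] 826 [0.5   0.339 0.025] 0.031
cork in [254. 184.] 898 [0.539 0.348 0.025] 0.031
go [ 50.23   1.14 -29.74] [ 0.1 13.3  0. ] t 38.2 tcp [0.5393 0.3443 0.1408] yaw 0.412 q [-0.11  0.45 -0.69  1.56  0.3   1.24 -0.44] F [-0.1 -0.3  0.1] op 0.719
```

Emit:
{"op": "play_rows", "data": {"plan": [[5, 0, -3, 0, 3, 0, 0.45], [10, 0, -6, 0, 6, 0, 0.45], [15, 0, -9, 0, 9, 0, 0.45], [20, 0, -12, 0, 12, 0, 0.45], [25, 0, -15, 0, 13, 0, 0.45]]}}

```text
t: 38.83
tcp_pos: [0.5012, 0.0535, 0.1408]
ee_rot: [[0.183, -0.001, 0.983], [-0.983, -0.0, 0.183], [-0.0, -1.0, -0.001]]
force: [0.9, -0.7, 0.3]
opening: 0.721
```

Run:
```python
from h import *
go(.468,-.235,.135,.18)
```

```text
go [27.75  0.59 -8.54] [ 0.1  0.2 -0. ] t 38.83 tcp [0.5012 0.0535 0.1408] yaw 0.184 q [ 0.36  0.15 -0.59  1.89  0.09  1.13 -0.08] F [ 0.9 -0.7  0.3] op 0.721
```

Emit:
{"op": "play_rows", "data": {"plan": [[5.6, 0, -1.7, 0, 0, 0, 0.45], [11.2, 0, -3.4, 0, 0, 0, 0.45], [16.8, 0, -5.1, 0, 0, 0, 0.45], [22.4, 0, -6.8, 0, 0, 0, 0.45], [27.5, 0.5, -8.5, 0, 0, 0, 0.45]]}}

```text
t: 39.45
tcp_pos: [0.4685, -0.2324, 0.136]
ee_rot: [[0.184, -0.001, 0.983], [-0.983, 0.0, 0.184], [-0.0, -1.0, -0.001]]
force: [0.5, -0.5, 0.1]
opening: 0.725
```

Emit:
{"op": "play_rows", "data": {"plan": [[0, 0, 0, 0, 0, 0, 0.45], [0, 0, 0, 0, 0, 0, 0.45], [0, 0, 0, 0, 0, 0, 0.45]]}}

```text
t: 39.83
tcp_pos: [0.4697, -0.2288, 0.1365]
ee_rot: [[0.186, -0.0, 0.982], [-0.982, 0.0, 0.186], [-0.001, -1.0, -0.0]]
force: [0.4, 0.7, -0.6]
opening: 0.725
```

Run:
```python
from h import *
cork(.467,-.236,"c4.png")
P=cloud(snap("top"));z=P[...,2];m=(z>.05)&(z<.075)&(abs(P[...,0]-.47)<.12)&(P[...,1]<-.24)&(P[...,1]>-.45)
print(cv2.minEnclosingCircle(P[m][:,:2].astype(np.float32)))
```

```text
cork [ 466.5 -241.9] size [22.2 30.7] top 0.0226 n 724 px [248. 199.]
 width 22.2 yaw 0.133 go [ 1.23 13.06 -0.57] [ 0.   3.1 -0. ] t 39.88 tcp [ 0.4698 -0.2289  0.1366] yaw 0.188 q [ 0.7   0.16 -0.36  1.87  0.06  1.12  0.5 ] F [-0.2  0.8 -0.4] op 0.727
 width 30.7 yaw 1.704 go [ 1.23 13.06 -0.57] [ -0.  -86.9  -0. ] t 39.88 tcp [ 0.4698 -0.2289  0.1366] yaw 0.188 q [ 0.7   0.16 -0.36  1.87  0.06  1.12  0.5 ] F [-0.2  0.8 -0.4] op 0.727
((0.5231385231018066, -0.29381734132766724), 0.026282742619514465)
```

View pics/c4.png

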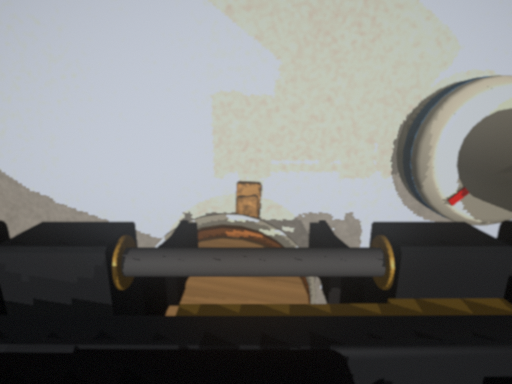

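Run:
```python
from h import *
P=np.load("s0.npz")["top"];z=P[...,2];m=(z>.02)&(z<.08)&(abs(P[...,0]-.47)<.13)&(P[...,1]<-.245)&(P[...,1]>-.46)
print(m.sum(),cv2.minEnclosingCircle(P[m][:,:2].astype(np.float32)))
P=cloud(snap("wrist"));z=P[...,2]
for a,b in ((.003,.02),(.02,.035),(.035,.05),(.05,.07)):
    m=(z>a)&(z<b)&(P[...,1]<-.2)&(P[...,1]>-.3)
    for x in (.42,.445,.467,.49,.51):
        k=m&(abs(P[...,0]-x)<.004)
        print(a,x,k.sum(),P[k][:,1].max().round(4) if k.any() else None)
```

```text
2914 ((0.4645438492298126, -0.33439821004867554), 0.0857129767537117)
0.003 0.42 0 None
0.003 0.445 0 None
0.003 0.467 135 -0.226
0.003 0.49 0 None
0.003 0.51 0 None
0.02 0.42 0 None
0.02 0.445 0 None
0.02 0.467 156 -0.2368
0.02 0.49 0 None
0.02 0.51 0 None
0.035 0.42 40 -0.2606
0.035 0.445 118 -0.2518
0.035 0.467 112 -0.25
0.035 0.49 111 -0.2539
0.035 0.51 87 -0.2629
0.05 0.42 0 None
0.05 0.445 212 -0.2591
0.05 0.467 205 -0.2571
0.05 0.49 147 -0.2607
0.05 0.51 92 -0.2902
```

Emit:
{"op": "play_rows", "data": {"plan": [[0.35, 0, -0.3, 0, 3, 0, 0.05], [0.35, 2, -0.3, 0, 3, 0, 0.05], [0.35, 5, -0.3, 0, 3, 0, 0.05], [0.35, 5, -0.3, 0, 3, 0, 0.05], [0.35, 5, -0.3, 0, 3, 0, 0.05]]}}

```text
t: 40.6
tcp_pos: [0.4677, -0.2342, 0.0877]
ee_rot: [[0.133, 0.001, 0.991], [-0.991, -0.0, 0.133], [0.0, -1.0, 0.001]]
force: [-0.1, 0.2, 0.8]
opening: 0.527
```

Run:
```python
from h import *
go(.4668,-.233,.006,.133)
```

```text
go [-0.14  8.17 -0.08] [-0.  0.  0.] t 40.6 tcp [ 0.4677 -0.2342  0.0877] yaw 0.133 q [ 0.69  0.22 -0.35  1.92  0.09  1.02  0.44] F [-0.1  0.2  0.8] op 0.527
```

Emit:
{"op": "play_rows", "data": {"plan": [[-0.15, 2.5, -0.1, 0, 0, 0, 0.05], [-0.15, 5, -0.1, 0, 0, 0, 0.05], [-0.15, 7, -0.1, 0, 0, 0, 0.05], [-0.15, 8.1, -0.1, 0, 0, 0, 0.05], [-0.15, 8.1, -0.1, 0, 0, 0, 0.05]]}}

```text
t: 41.22
tcp_pos: [0.4661, -0.233, 0.006]
ee_rot: [[0.133, -0.0, 0.991], [-0.991, 0.0, 0.133], [-0.0, -1.0, -0.0]]
force: [0.5, 0.5, -0.6]
opening: 0.526
```

Emit:
{"op": "play_rows", "data": {"plan": [[0, 0, 0, 0, 0, 0, -1], [0, 0, 0, 0, 0, 0, -1], [0, 0, 0, 0, 0, 0, -1], [0, 0, 0, 0, 0, 0, -1], [0, 0, 0, 0, 0, 0, -1]], "force": 20}}

```text
t: 41.85
tcp_pos: [0.4663, -0.2331, 0.0062]
ee_rot: [[0.133, 0.0, 0.991], [-0.991, -0.0, 0.133], [0.0, -1.0, 0.0]]
force: [-1.3, 1.1, 6.5]
opening: 0.272
```

Emit:
{"op": "play_rows", "data": {"plan": [[0, -0.2, 0, 0, 0, 0, -1], [-1.5, -0.2, 0, 0, 0, 0, -1], [-3.5, -0.2, 0, 0, 0, 0, -1], [-4, -4, 0, 0, 0, 0, -1], [-4, -8, 0, 0, 0, 0, -1]]}}

```text
t: 42.48
tcp_pos: [0.4599, -0.1907, 0.086]
ee_rot: [[0.135, -0.002, 0.991], [-0.991, 0.001, 0.135], [-0.001, -1.0, -0.002]]
force: [1.0, -0.5, 0.3]
opening: 0.275
```

Run:
```python
from h import *
go(.485,.375,.12,.133)
```

```text
go [-55.72  -3.34  10.12] [ 0.1  0.1 -0.1] t 42.48 tcp [ 0.4599 -0.1907  0.086 ] yaw 0.135 q [ 0.65  0.17 -0.37  1.97  0.07  1.01  0.38] F [ 1.  -0.5  0.3] op 0.275
```

Emit:
{"op": "play_rows", "data": {"plan": [[-5, -2, 1, 0, 0, 0, -1], [-11, -3.3, 2, 0, 0, 0, -1], [-17, -3.3, 3, 0, 0, 0, -1], [-23, -3.3, 4, 0, 0, 0, -1], [-29, -3.3, 5, 0, 0, 0, -1]]}}

```text
t: 43.1
tcp_pos: [0.4705, 0.1037, 0.1187]
ee_rot: [[0.134, 0.0, 0.991], [-0.991, -0.001, 0.134], [0.001, -1.0, 0.0]]
force: [0.2, -0.3, -0.3]
opening: 0.269
```

Emit:
{"op": "play_rows", "data": {"plan": [[-6, 0, 1, 0, 0, 0, -1], [-12, 0, 2, 0, 0, 0, -1], [-18, 0, 3, 0, 0, 0, -1], [-24, 0, 4, 0, 0, 0, -1], [-27, 0, 4.6, 0, 0, 0, -1]]}}

```text
t: 43.72
tcp_pos: [0.4784, 0.3792, 0.1185]
ee_rot: [[0.137, -0.001, 0.991], [-0.991, 0.001, 0.137], [-0.002, -1.0, -0.001]]
force: [0.3, -0.3, -1.0]
opening: 0.27
```

Run:
```python
from h import *
go(.475,.41,.072,.133)
```

```text
go [-3.09  4.66  0.09] [ 0.1  0.3 -0.1] t 43.73 tcp [0.4784 0.3792 0.1185] yaw 0.138 q [-0.16  0.43 -0.74  1.66  0.3   1.17 -0.83] F [ 0.3 -0.3 -1. ] op 0.27
```

Emit:
{"op": "play_rows", "data": {"plan": [[-3, 0, 0, 0, 0, 0, -1], [-3, 2, 0, 0, 0, 0, -1], [-3, 4.7, 0, 0, 0, 0, -1], [-3, 4.7, 0, 0, 0, 0, -1], [-3, 4.7, 0, 0, 0, 0, -0.1]]}}

```text
t: 44.35
tcp_pos: [0.4775, 0.404, 0.0722]
ee_rot: [[0.132, 0.0, 0.991], [-0.991, -0.0, 0.132], [0.0, -1.0, 0.0]]
force: [-0.0, 0.4, 0.0]
opening: 0.32
```

Emit:
{"op": "play_rows", "data": {"plan": [[0, 0, 0, 0, 0, 0, -0.1], [0, 0, 0, 0, 0, 0, -0.1], [0, -4, 0, 0, 0, 0, -0.1], [0, -8, 0, 0, 0, 0, 0.2], [0, -10, 0, 0, 0, 0, 0.2]]}}

```text
t: 44.98
tcp_pos: [0.4782, 0.405, 0.1744]
ee_rot: [[0.133, 0.003, 0.991], [-0.991, 0.002, 0.133], [-0.002, -1.0, 0.003]]
force: [0.9, 0.4, -0.9]
opening: 0.569
```

Emit:
{"op": "play_rows", "data": {"plan": [[5, 0, -2, 0, 0, 0, 0.2], [5, -3, -4, 0, 0, 0, 0.2], [5, -3, -4, 0, 0, 0, 0.2], [5, -3, -4, 0, 0, 0, 0.2], [5, -3, -4, 0, 0, 0, 0.2]]}}

```text
t: 45.6
tcp_pos: [0.4446, 0.3492, 0.2007]
ee_rot: [[0.133, -0.001, 0.991], [-0.991, -0.001, 0.133], [0.0, -1.0, -0.001]]
force: [1.1, 0.1, -0.4]
opening: 0.601
```

Run:
```python
from h import *
binlook("bin4.png")
go(.4,.3,.25,.1)
snap("scene","scene1.png")
a=snap("top");b=np.vstack([a["pixels"]]);cv2.imwrite("pics/top2.png",b[:,:,::-1])
```

```text
cork in [272. 142.] 533 [0.459 0.389 0.028] 0.031
cork in [312. 156.] 527 [0.504 0.38  0.027] 0.033
cork in [299. 190.] 536 [0.498 0.339 0.025] 0.03
cork in [334. 187.] 631 [0.536 0.348 0.025] 0.031
go [ 4.29 -4.92 -5.08] [0.1 1.9 0. ] t 45.65 tcp [0.4445 0.3492 0.2008] yaw 0.133 q [-0.08  0.26 -0.78  1.67  0.19  1.29 -0.76] F [ 0.3 -0.   0.3] op 0.603
```

View pics/bin4.png

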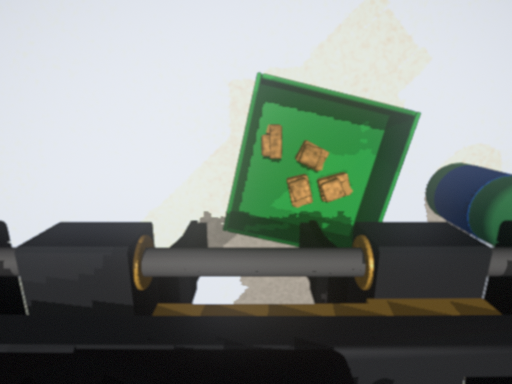

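View pics/scene1.png

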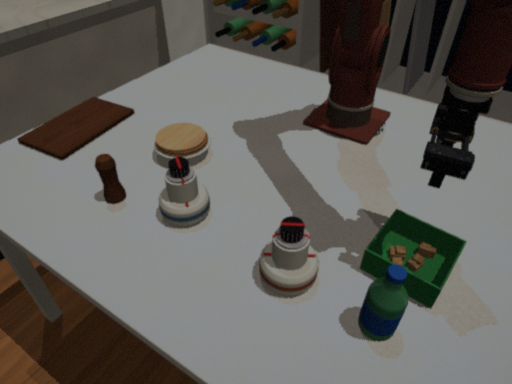

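All four corks are in the bin at (272,142), (312,156), (299,190) and (334,187), and the scene view shows a clear counter with both stoppers low. Nothing is being touched, so I'm handing in.

```bash
python3 -c "
from bench import r
print(r.hand_in())"
```

```text
the job is handed in; nothing more can be done
None
```

Both stoppers are screwed home and all four cork pieces present are in the bin. I handed the job in at about 46 s of the 210 s; the hand-in gives no verdict.

- **Stoppers:** I turned each one back anticlockwise to TURN of about 2.3–2.4. Both dropped into the thread start, with the flange about 12 mm above the rim, and I then ran them in clockwise to the stop. Wrist views taken right after each release put both grip tops at about 0.1565 m, so the flange is about 1.5 mm above the rim. The red lines were within 0.03 rad of the marks, and the final scene picture shows both still low.
- **Corks:** My first grasp missed because the fingers had not finished closing, so I repeated it. One piece had been knocked against the bowl during the run; I slid it clear of the bowl before lifting. The last wrist view shows all four flat in the bin, with tops at about 0.03 m. I saw no fifth piece.
- **Bystanders:** The plates, bottle and mill look unmoved by eye in the last scene picture; I did not measure them at the end. A quick mid-run measurement of the plates failed because it caught the wrong points. I used their position from the first picture and the bowl's near edge from the wrist camera instead.

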